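# Dial in four cassettes on the click dial and press the print key

## Task

Have the printer run four cassettes: push the click dial down until it stops, turn it four clicks clockwise from the red mark while keeping it down, and let go of it; then press the green print key fully in and release it. The dial is delicate: bear on it gently (never 15 N or more), and do not shift the things that stand round about.

Things in the scene. Friction and masses are not known exactly. Their poses are not given: they have to be found in the camera images.
- control: round white desk control, 72 mm across, 58 mm high, fixed to the worktop; origin at the centre of its underside, z up, on the dial's axis. Eight ticks on its top rim, 20 degrees apart, mark the clicks: the first (red) lies 40 degrees anticlockwise (seen from above) of the control's +x, the others follow clockwise.
- dial: black dial on top of the control: a bar grip 46 mm long (its x), 14 mm wide (its y), 24 mm high over a skirt disc 58 mm across. Origin on the turning axis; bar from 11 mm below to 13 mm above it, skirt top 11 mm and underside 16 mm below it. It stands 89 mm over the worktop; a spring (2 N, 0.45 N/mm more) holds it up. Its +x (white line) points at the red tick, where it starts.
- dial_mark (a point): end of the white line, at the rim of the dial's skirt, 30 mm from the axis along the dial's +x. Up, the dial is locked. At 2 to 13 mm of push (differs each time, unseen) it frees, and 1.5 mm lower is a firm stop; held there it turns in 20-degree clicks, against about 0.1 N m, and drops into each by itself. Let go, it springs up and locks again.
- tick_4 (a point): the goal for dial_mark: 30 mm from the axis, in line with the fifth tick counted from the red one as first, that is four clicks (80 degrees) clockwise of the start; at the height of the control's top, 58 mm.
- print_key_top (a point): centre of the top face of the green print key (26 mm across), 47 mm above the worktop while out; it stands in the middle of a white box 54 x 54 mm, 29 mm high, with a grey collar 42 mm across up to 37 mm; the box is fixed to the worktop
- print_key (a joint): how far the green print key is pressed, in m: 0 out, 0.006 fully in, where it meets a hard stop; its spring needs about 5 N for the full travel
- specimen_pot_4: specimen pot with yellow cap, 49 mm across, 65 mm high, upright behind the dial and the key; origin at its underside; bystander
- battery_1: small battery cell, 11 x 45 x 11 mm, lying behind the dial and the key; bystander
- specimen_pot_5: specimen pot with white cap, 49 mm across, 65 mm high, upright near the right edge of the worktop; bystander
- usb_stick: black memory stick, 18 x 52 x 8 mm, lying at the right edge of the worktop; bystander

How it is judged:
On the way, in this order (a step that is already met when the one before it is completed fails the run):
1. the dial's mark stands at the fourth click and the dial is let go (horizontal distance between dial_mark and tick_4 below 0.004 m and contact force between the fingers and dial below 0.3 N), for 0.2 s.
2. the print key is pressed fully in (value of joint print_key above 0.005 m), for 0.05 s.
At the end, for the whole second after the job is handed in: the dial's mark is within 4 mm (about 7 degrees) of tick_4, the dial has sprung up again (within 2 mm) and the print key is out again (within 1.5 mm) (horizontal distance between dial_mark and tick_4 below 0.004 m and z of dial in the frame of control above 0.087 m and value of joint print_key below 0.0015 m); the robot touches nothing.
It fails at once if the dial was forced against its stop or its lock with 15 N or more (contact force between dial and control above 15 N).
It fails at once if the print key was pressed before the dial was set (value of joint print_key above 0.004 m and horizontal distance between dial_mark and tick_4 above 0.004 m).
It fails at once if a bystander was moved by over 15 mm (distance of any of specimen_pot_4, battery_1, specimen_pot_5, usb_stick from where it was at the start of the episode above 0.015 m).
It also fails if it takes over 45 s, if anything falls off the work surface, if the arm or the gripper's body presses on something with over 40 N, if the wrist force passes 120 N, or if a joint passes its speed limit or range.

## Robot

A 6-joint arm with a two-finger parallel gripper is mounted at the origin on a cart in front of the work surface, level with it; the furniture and walls round the work are solid. World frame = base frame: x ahead of the robot, y to its left, z up, the work surface at z = 0. Lengths are in m, angles in rad, forces in N, time in s.
With the tool pointing down it reaches from about 0.375 to 0.9 m from the base axis. Payload 3.1 kg.
Tool frame: the origin (TCP) lies on the centre line of the jaws, within the pads' length; the fingertips stand 14 mm ahead of it and the grasp point (between the pads) lies 5 mm behind it; y points along the fingers, z is the direction in which the jaws open and shut, and the axes are right-handed (so a half turn about y gives the same grasp; the last joint's range is limited). The gripper opens to 87 mm and grips with 3 to 60 N. Pads are 19 mm wide; open, the fingers measure 117 mm over their backs; the gripper's body (75 mm by 190 mm) begins 51 mm behind the grasp point.
Start: joints at [-1.518, 0.527, 1.433, -0, 1.181, -0.178], TCP at [0.144, -0.608, 0.237] pointing down, gripper open.
Joint ranges: [-3.08, 3.08], [-0.75, 2.2], [0.22, 2.44], [-1.43, 4.57], [0, 2.65], [-2.85, 2.85]. Speed limits (rad/s): [2.79, 2.79, 3.14, 3.14, 3.14, 3.14].

## Interface

Orientations are given as a unit quaternion [x, y, z, w].
In Python, from rig import robot, vision gives the robot as it stands.
- The arm moves only by the shell command python3 -m crank 'ROWS' [FORCE]. ROWS is JSON, a list of rows, each a list of 7 numbers: the shift along the tool's x, y, z as a fraction of full scale, then the turn, a rotation vector about the tool's x, y, z as a fraction of full scale, then the gripper command: -1 is shut, 1 is fully open, values between are in proportion. In form: [[x, y, z, wx, wy, wz, grip], ...]. A call has 1 to 10 rows; each row is the pose to reach, as a shift and turn from the pose commanded when the call began, along the tool's axes at that moment, turning the shorter way round; what a row does not reach only later rows make up. Full scale, the value 1, is 50 cm for a shift and pi rad for a turn. A row lasts 1/8 s, in which the tool goes at most 62.5 mm and 10.7 degrees, less where a joint would pass 70% of its speed; a pose out of reach is approached as far as the arm can. A call with a number of a shift or a turn outside -1 to 1 is refused whole. A call with a gripper value outside its range is refused whole. The fingers move at their own pace and stop on an object; FORCE is the grip in N (left out, the last holds). Time passes only in rows, so rows that repeat a pose let the fingers close. It gives the time, the measured TCP pose, the force and the opening at its end, in the units of the state.
- robot.get_obs(): the state, without advancing time (a new reading comes with each control period).
- vision.camera(name): name is "scene" or "top" or "wrist"; returns the picture (480x640x3 uint8, blue, green, red); there is no depth.
- vision.camera_info(name): a dict with "vfov" (degrees; the focal length in pixels is half the picture's height over the tangent of half this angle, whatever the lens; pixels are square), "cx", "cy" (the principal point, pixels), "world_from_camera" (4x4, takes a point from camera to world coordinates); the wrist camera has in their place "tool_from_camera" (4x4, takes a point from camera to tool coordinates, whose origin is the TCP and whose axes are the tool frame's). Camera axes: x right, y up, looking along -z (the intrinsics and any distortion apply to the point x, -y, -z); pixel columns grow to the right and rows downward; lengths in m; the calibration is good to about 2 mm. The wrist camera is an equidistant fisheye: a pixel r from the principal point sees the ray r / f radians off the axis. A picture is of the moment at which its call begins: read the wrist's pose just before it. camera_info takes no time and is no camera call.
- robot.hand_in(): hands the job in, once; it reports no verdict.
The state is a dict: "time": time; "q": joint angles; "joint_velocities": joint speeds; "joint_torque": joint torques, N m; "position": TCP position; "tool_rot": TCP orientation; "ft_force": force on the tool from outside, world axes, zero at the start; "moment": the same for the moment, N m; "grip_width": finger opening in m.
Only numpy, scipy, OpenCV 4.12 (cv2) and the standard library are available. Lean on these libraries where they do the work, as an engineer would, in place of code of your own. Each camera call takes 0.05 s, during which the arm holds its last target.

## Working session

There is one attempt and no reset: what is moved stays moved. The work goes in short steps, Python scripts to look and compute and a shell command to move; the robot and the scene stay as the last step left them, time stands still between calls to the robot, and variables do not carry over. Pictures are saved under pics/ and viewed, and the job is handed in when it is done.

```bash
ls; mkdir -p pics; python3 - <<'E'
from rig import robot, vision
import cv2
print(robot.get_obs())
for n in ["scene","top","wrist"]:
    print(n,vision.camera_info(n)); cv2.imwrite(f"pics/{n}0.png",vision.camera(n))
E
```

```text
pics
{'time': 0.0, 'q': array([-1.51751417e+00,  5.28483123e-01,  1.43392767e+00, -4.91612337e-05,
        1.18138459e+00, -1.78515103e-01]), 'joint_velocities': array([ 0.00062673,  0.00080997, -0.0002914 ,  0.00067693, -0.00121543,
       -0.00106533]), 'joint_torque': array([-6.10502630e-04, -4.40042102e+01, -1.76591331e+01,  6.32921909e-02,
        5.82708092e-02, -1.50316760e-04]), 'position': array([ 0.143547  , -0.60755519,  0.23555312]), 'tool_rot': array([-0.08174319,  0.70314006, -0.70158354,  0.08180857]), 'ft_force': array([0.31472396, 0.54743868, 0.52480086]), 'moment': array([-0.0235268 ,  0.00105254,  0.01788673]), 'grip_width': 0.08712881116870493}
scene {'vfov': 47.12553454724035, 'cx': 305.63748542654764, 'cy': 236.00160008966068, 'world_from_camera': array([[ 0.82224765,  0.27551353, -0.49799708,  0.25198894],
       [-0.56881108,  0.36854093, -0.73527651, -0.8309665 ],
       [-0.01904632,  0.88784564,  0.45974706,  0.46590706],
       [ 0.        ,  0.        ,  0.        ,  1.        ]])}
top {'vfov': 46.93760670119973, 'cx': 317.98356708871694, 'cy': 243.96856918582597, 'world_from_camera': array([[-0.07464036,  0.93364312, -0.35034174,  0.38539345],
       [-0.99719227, -0.06775577,  0.03188624, -0.1879486 ],
       [ 0.00603269,  0.35173808,  0.93607902,  0.87782288],
       [ 0.        ,  0.        ,  0.        ,  1.        ]])}
wrist {'vfov': 65.70646984690485, 'cx': 316.67389905485527, 'cy': 234.93582884527183, 'tool_from_camera': array([[ 3.26226653e-04, -9.70407270e-01, -2.41473859e-01,
        -6.59386445e-02],
       [ 5.02747761e-04,  2.41474001e-01, -9.70407159e-01,
        -1.48656713e-01],
       [ 9.99999820e-01,  1.95172237e-04,  5.66645337e-04,
        -2.88650699e-04],
       [ 0.00000000e+00,  0.00000000e+00,  0.00000000e+00,
         1.00000000e+00]])}
```

View pics/top0.png

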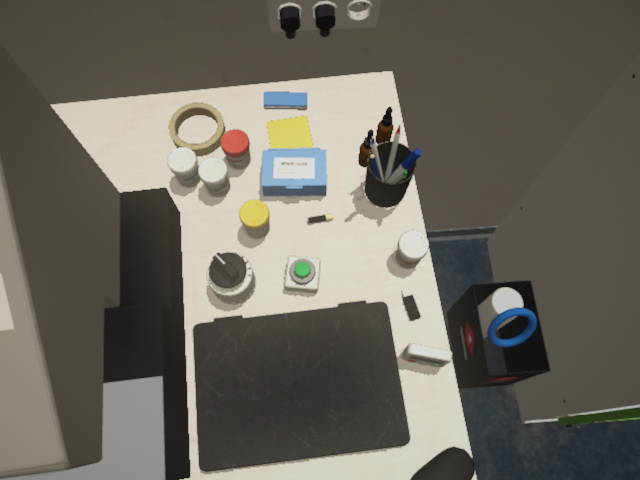

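View pics/scene0.png

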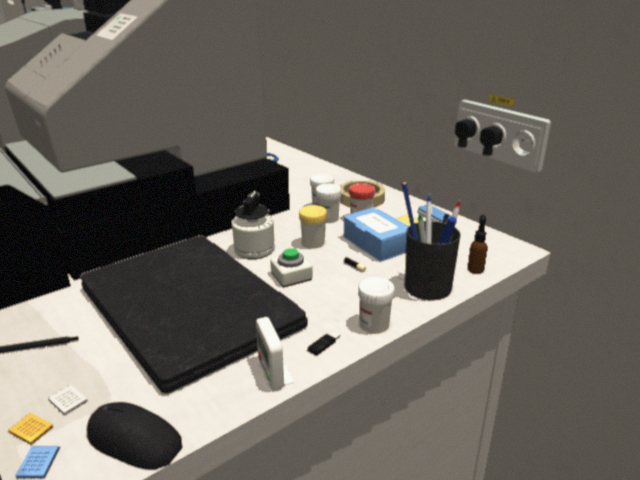

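The top view shows the control at about (231,272), the key at about (303,270), the yellow pot at (255,215) and the battery at (320,218). A bulky machine stands left of the dial. I'll zoom in for detail.

```bash
cat > h.py <<'E'
import numpy as np, cv2
from rig import robot, vision
def ray(name,u,v):
    c=vision.camera_info(name); f=240/np.tan(np.radians(c["vfov"])/2)
    M=c["world_from_camera"]; d=np.array([(u-c["cx"])/f,-(v-c["cy"])/f,-1.])
    return M[:3,3],M[:3,:3]@d
def onz(name,u,v,z):
    o,d=ray(name,u,v); return o+d*(z-o[2])/d[2]
def proj(name,P):
    c=vision.camera_info(name); f=240/np.tan(np.radians(c["vfov"])/2)
    p=np.linalg.inv(c["world_from_camera"])@np.append(P,1)
    return c["cx"]+f*p[0]/-p[2], c["cy"]-f*p[1]/-p[2]
E
python3 - <<'E'
from h import *
t=cv2.imread('pics/top0.png'); s=cv2.imread('pics/scene0.png')
cv2.imwrite('pics/z1.png',cv2.resize(t[235:310,190:330],None,fx=5.5,fy=5.5,interpolation=cv2.INTER_CUBIC))
cv2.imwrite('pics/z2.png',cv2.resize(s[180:290,220:330],None,fx=5.4,fy=5.4,interpolation=cv2.INTER_CUBIC))
for n,im in(('top',t),('scene',s)):
    hsv=cv2.cvtColor(im,cv2.COLOR_BGR2HSV); m=cv2.inRange(hsv,(45,120,60),(80,255,255))
    k,l,st,c=cv2.connectedComponentsWithStats(m)
    for i in range(1,k):
        if st[i,4]>40: print(n,st[i],c[i],onz(n,*c[i],.047) )
print('ctl',onz('top',231,270,.058),'pot',onz('top',255,214,.065),'mach',onz('top',180,190,.1),onz('top',118,300,.1))
E
```

```text
top [295 262  15  14 158] [301.98101266 268.62658228] [ 0.65669729 -0.18794528  0.047     ]
top [597 416  43   5  56] [620.35714286 418.19642857] [ 0.39753054 -0.63056608  0.047     ]
scene [284 249  14  10 121] [290.49586777 253.7768595 ] [ 0.65249937 -0.196448    0.047     ]
ctl [ 0.65888798 -0.07771712  0.058     ] pot [ 0.74806257 -0.11881004  0.065     ] mach [ 0.78162691 -0.00675281  0.1       ] [0.61118058 0.08019257 0.1       ]
```

View pics/z1.png

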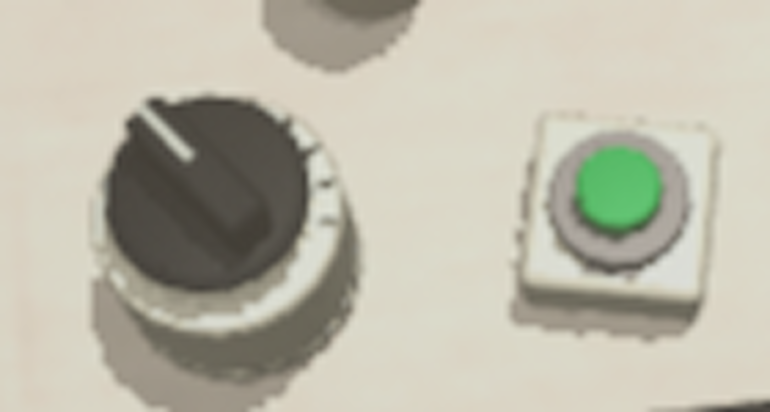

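View pics/z2.png

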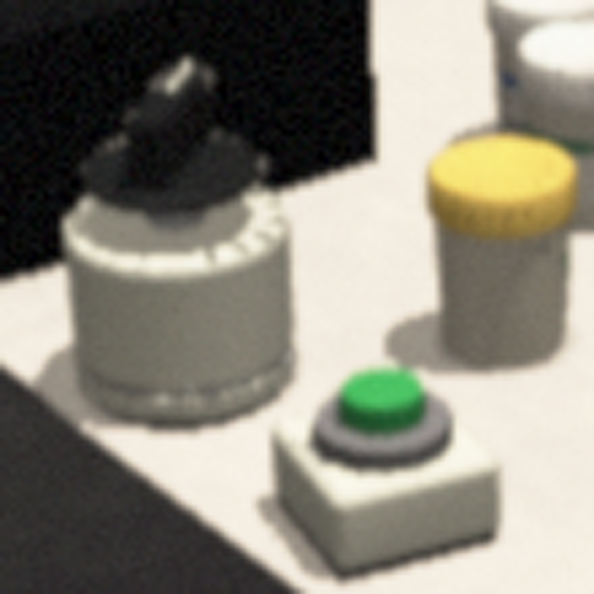

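```bash
python3 - <<'E'
from h import *
from scipy.spatial.transform import Rotation as R
T=lambda x,y:(190+x/5.5-.4,235+y/5.5-.4)
a=onz('top',*T(208,194),.078); print('skirt c',a, proj('scene',a), 'zoom2',(np.array(proj('scene',a))-[220,180])*5.4)
b=onz('top',*T(140,103),.079);b2=onz('top',*T(190,158),.102);b1=onz('top',*T(140,103),.102);print('line',b,b1,b2,np.degrees(np.arctan2(*(b-a)[[1,0]])),np.degrees(np.arctan2(*(b1-b2)[[1,0]])))
print('size',onz('top',*T(105,194),.078)-onz('top',*T(310,194),.078))
def tri(p,q):
    o1,d1=ray('top',*p);o2,d2=ray('scene',*q)
    s=np.linalg.lstsq(np.c_[d1,-d2],o2-o1,rcond=None)[0]; return o1+d1*s[0],o2+d2*s[1]
k=onz('top',*T(622,187),.047);print('key',k,onz('scene',220+383/5.4,180+392/5.4,.047),tri(T(622,187),(220+383/5.4,180+392/5.4)))
print('mach base corners',onz('scene',288,209,0),onz('scene',190,235,0))
print('mach base top view',onz('top',181,190,0),onz('top',190,470,0))
o=onz('scene',288,209,0)
for z in(.03,.05,.08,.1,.12,.15,.3,.4,.5):print(z,proj('scene',[o[0],o[1],z]),proj('top',[o[0],o[1],z]))
ob=robot.get_obs();Rm=R.from_quat(ob['tool_rot']).as_matrix();print(Rm.round(3))
E
```

```text
skirt c [ 0.65281364 -0.07499492  0.078     ] (np.float64(250.80660256365582), np.float64(209.69546016635726)) zoom2 [166.35565384 160.3554849 ]
line [ 0.68050478 -0.05672054  0.079     ] [ 0.67200782 -0.06049891  0.102     ] [ 0.65531226 -0.07373904  0.102     ] 33.42226362291733 38.415588861153516
size [ 4.10733757e-03  5.63497383e-02 -1.11022302e-16]
key [ 0.65665985 -0.18906582  0.047     ] [ 0.65512653 -0.19367249  0.047     ] (array([ 0.65765287, -0.18906991,  0.04395861]), array([ 0.65795754, -0.18919714,  0.04405825]))
mach base corners [0.7959132  0.03407644 0.        ] [0.58615594 0.04669255 0.        ]
mach base top view [0.83244243 0.01479172 0.        ] [ 0.37391448 -0.00391368  0.        ]
0.03 (np.float64(287.4963481586097), np.float64(195.426572362133)) (np.float64(165.19205711516017), np.float64(202.36353767036803))
0.05 (np.float64(287.15355157774775), np.float64(186.18819735293525)) (np.float64(162.1275016575914), np.float64(197.24356635994315))
0.08 (np.float64(286.6284560665363), np.float64(172.0368623658118)) (np.float64(157.2871671505488), np.float64(189.156790
[... 178 characters left out ...]
), np.float64(152.5987539827026)) (np.float64(150.33359470185184), np.float64(177.53941478322034))
0.15 (np.float64(285.3496962106882), np.float64(137.57425755998696)) (np.float64(144.7006773574604), np.float64(168.12846575762836))
0.3 (np.float64(282.32760321985904), np.float64(56.128788378970654)) (np.float64(109.53290832593686), np.float64(109.37346165145397))
0.4 (np.float64(280.06579635435935), np.float64(-4.826953855461966)) (np.float64(76.69316988836272), np.float64(54.5079123180345))
0.5 (np.float64(277.5706395457932), np.float64(-72.07148192609682)) (np.float64(31.31686260322357), np.float64(-21.3025582998647))
[[-0.973 -0.     0.23 ]
 [-0.23   0.002 -0.973]
 [-0.    -1.    -0.002]]
```

View pics/wrist0.png

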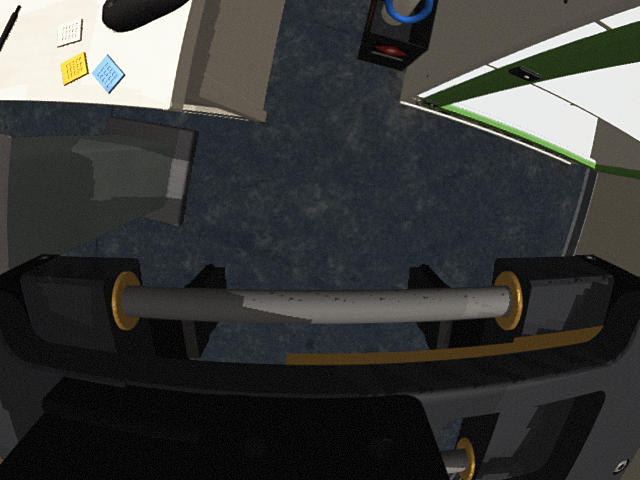

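```bash
cat >> h.py <<'E'
def tri(p,q):
    o1,d1=ray('top',*p);o2,d2=ray('scene',*q)
    s=np.linalg.lstsq(np.c_[d1,-d2],o2-o1,rcond=None)[0]; return o1+d1*s[0],o2+d2*s[1]
from scipy.spatial.transform import Rotation as R
def move(P,az,pitch=None):
    "print tool shift/turn numbers (in unit fractions) for TCP at P, tool z azimuth az deg, pointing down"
    o=robot.get_obs();Rm=R.from_quat(o['tool_rot'])
    a=np.radians(az);z=np.array([np.cos(a),np.sin(a),0]);y=np.array([0,0,-1.]);x=np.cross(y,z)
    Rt=R.from_matrix(np.c_[x,y,z])
    print('shift',(Rm.inv().apply(np.array(P)-o['position'])/.5).round(4),'turn',((Rm.inv()*Rt).as_rotvec()/np.pi).round(4),'pos',o['position'].round(4))
def wproj(P,o=None):
    c=vision.camera_info('wrist');f=240/np.tan(np.radians(c['vfov'])/2);o=o or robot.get_obs()
    pt=R.from_quat(o['tool_rot']).inv().apply(np.array(P)-o['position'])
    p=np.linalg.inv(c['tool_from_camera'])@np.append(pt,1);v=np.array([p[0],-p[1],-p[2]])
    th=np.arctan2(np.hypot(v[0],v[1]),v[2]);h=np.hypot(v[0],v[1]);return c['cx']+f*th*v[0]/h,c['cy']+f*th*v[1]/h
def wonz(u,v,z,o=None):
    c=vision.camera_info('wrist');f=240/np.tan(np.radians(c['vfov'])/2);o=o or robot.get_obs()
    d=np.array([u-c['cx'],v-c['cy']]);r=np.hypot(*d);th=r/f
    k=np.array([np.sin(th)*d[0]/r,-np.sin(th)*d[1]/r,-np.cos(th)])
    M=c['tool_from_camera'];Q=R.from_quat(o['tool_rot']);O=o['position']+Q.apply(M[:3,3]);D=Q.apply(M[:3,:3]@k)
    return O+D*(z-O[2])/D[2]
E
python3 - <<'E'
from h import *
t=cv2.imread('pics/top0.png'); s=cv2.imread('pics/scene0.png')
cv2.imwrite('pics/z3.png',np.hstack([cv2.resize(t[100:320,:220],(600,600))[:, :400],cv2.resize(s[60:260,100:300],(400,400)).repeat(1,0) if 0 else cv2.resize(s[0:300,100:300],(400,600))]))
print(tri((120,200),(265,150)))
move((.62,-.16,.25),-77)
E
```

```text
(array([0.76337312, 0.07993647, 0.11550805]), array([0.77347681, 0.07543571, 0.11893617]))
shift [-1.1331 -0.027  -0.6526] turn [ 0.0005  0.0016 -0.0001] pos [ 0.1436 -0.6077  0.2358]
```

View pics/z3.png

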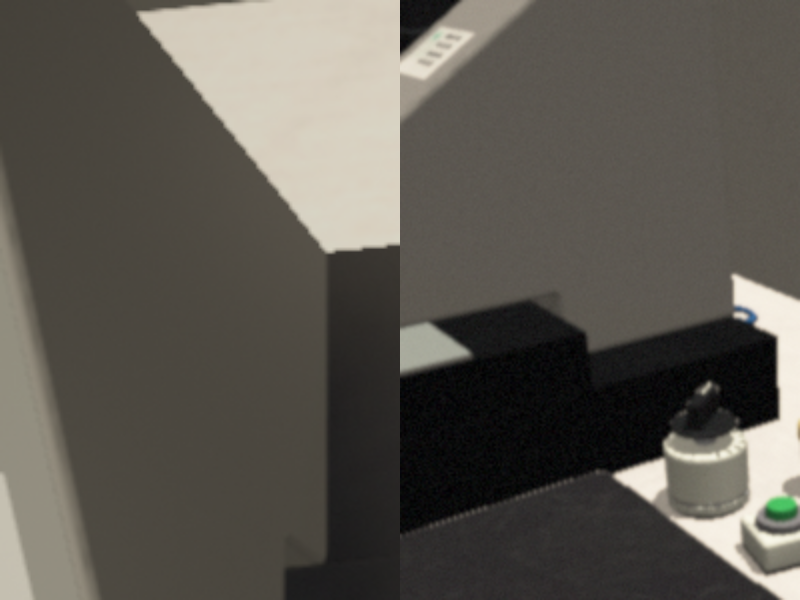

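```bash
python3 -m crank '[[-0.12,-0.01,-0.07,0,0,0,1],[-0.24,-0.02,-0.14,0,0,0,1],[-0.36,-0.02,-0.21,0,0,0,1],[-0.48,-0.03,-0.28,0,0,0,1],[-0.6,-0.03,-0.35,0,0,0,1],[-0.7,-0.03,-0.42,0,0,0,1],[-0.8,-0.03,-0.48,0,0,0,1],[-0.9,-0.03,-0.54,0,0,0,1],[-1,-0.03,-0.6,0,0,0,1],[-1,-0.03,-0.65,0,0,0,1]]'
python3 - <<'E'
from h import *
o=robot.get_obs();cv2.imwrite('pics/w1.png',vision.camera('wrist'));print(o)
for P in((.653,-.075,.078),(.657,-.189,.047)):print(wproj(P,o))
E
```

```text
time: 1.4
position: [0.5581, -0.1752, 0.2513]
tool_rot: [0.082, -0.702, 0.702, -0.083]
ft_force: [-0.5, -0.0, -0.5]
grip_width: 0.087
{'time': 1.4, 'q': array([-4.95373844e-01,  4.55983891e-01,  1.52036197e+00,  5.45283465e-04,
        1.16360963e+00,  8.41313622e-01]), 'joint_velocities': array([ 0.51392262, -0.06245086,  0.13466048, -0.01502476, -0.02328044,
        0.52059778]), 'joint_torque': array([ -1.71476327, -40.28916478, -18.13753009,   0.16542936,
        -0.09103607,  -0.29927275]), 'position': array([ 0.5581098 , -0.17522054,  0.25128159]), 'tool_rot': array([ 0.08192996, -0.70208881,  0.70246449, -0.08308081]), 'ft_force': array([-0.46426841, -0.04240586, -0.54776072]), 'moment': array([0.01432937, 0.05569944, 0.02860578]), 'grip_width': 0.08699069339908873}
(np.float64(230.182887199601), np.float64(90.4354214316192))
(np.float64(355.6448851154087), np.float64(116.61383449663177))
```

View pics/w1.png

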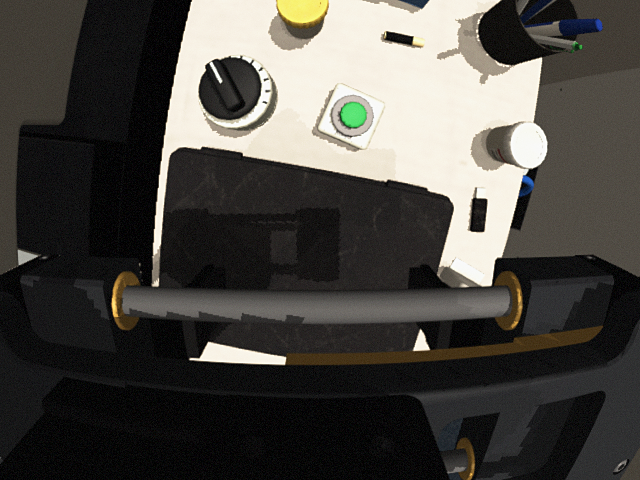

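```bash
python3 - <<'E'
from h import *
move((.59,-.125,.2),-77)
E
```

```text
shift [-0.0851  0.1024 -0.0715] turn [ 0.0016  0.003  -0.0002] pos [ 0.557 -0.17   0.251]
```

```bash
python3 -m crank '[[-0.04,0.05,-0.035,0,0,0,1],[-0.085,0.1,-0.07,0,0,0,1],[-0.085,0.1,-0.07,0,0,0,1],[-0.085,0.1,-0.07,0,0,0,1]]'
python3 - <<'E'
from h import *
o=robot.get_obs();im=vision.camera('wrist');cv2.imwrite('pics/w2.png',im);print(o['position'],o['joint_velocities'].round(3),o['ft_force'])
import pickle;pickle.dump(o,open('o2.pkl','wb'))
u,v=wproj((.653,-.075,.078),o);print(u,v);print(wproj((.657,-.189,.047),o))
cv2.imwrite('pics/w2z.png',cv2.resize(im[40:200,150:400],None,fx=3.2,fy=3.2,interpolation=cv2.INTER_CUBIC))
hsv=cv2.cvtColor(im,cv2.COLOR_BGR2HSV); m=cv2.inRange(hsv,(45,120,60),(80,255,255))
k,l,st,c=cv2.connectedComponentsWithStats(m)
for i in range(1,k):
    if st[i,4]>40: print(st[i],c[i],wonz(*c[i],.047,o))
E
```

```text
time: 1.95
position: [0.5887, -0.1338, 0.2017]
tool_rot: [0.082, -0.702, 0.703, -0.082]
ft_force: [1.1, -1.3, 0.3]
grip_width: 0.0867
[ 0.58872418 -0.13381037  0.20174495] [-0.016 -0.019 -0.01   0.001 -0.003  0.003] [ 1.0848905  -1.34422809  0.31354827]
258.97419269167466 131.26681356023295
(np.float64(401.211163841891), np.float64(160.4101946794039))
[384 143  29  30 683] [397.89604685 157.47437775] [ 0.65862993 -0.1856544   0.047     ]
```

View pics/w2z.png

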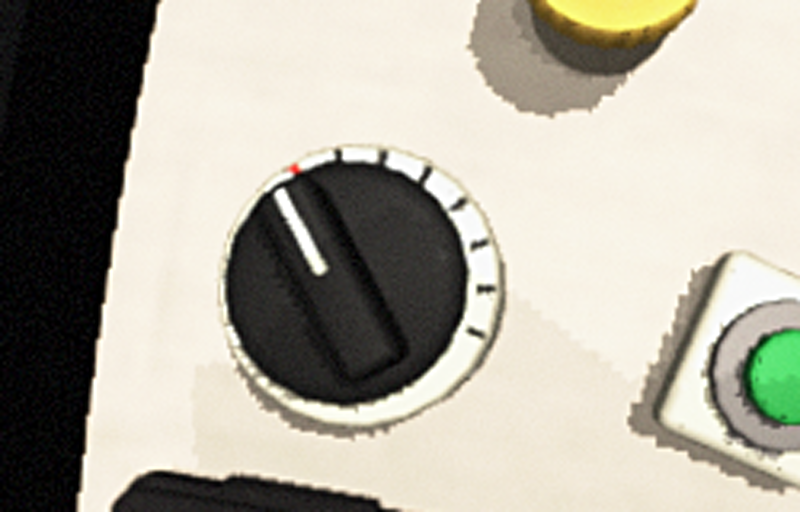

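```bash
python3 - <<'E'
from h import *
import pickle;o=pickle.load(open('o2.pkl','rb'));im=cv2.imread('pics/w2.png')
g=cv2.cvtColor(im,cv2.COLOR_BGR2GRAY)
m=((g<110)).astype(np.uint8);m[:,:215]=0
k,l,st,c=cv2.connectedComponentsWithStats(m);i=l[128,275];print(st[i])
cn=cv2.findContours((l==i).astype(np.uint8),0,1)[0][0];e=cv2.fitEllipse(cv2.convexHull(cn));print(e)
P=np.array([wonz(u,v,.078,o) for u,v in cn[:,0]])
# circle fit
A=np.c_[2*P[:,:2],np.ones(len(P))];s=np.linalg.lstsq(A,(P[:,:2]**2).sum(1),rcond=None)[0];print('skirt c',s[:2],'r',np.sqrt(s[2]+s[:2]@s[:2]),'span',np.ptp(P,axis=0))
Z=lambda x,y:(150+x/3.2-.35,40+y/3.2-.35)
tk=[(294,169),(338,155),(382,156),(427,173),(459,204),(480,245),(487,289),(476,332)]
T=np.array([wonz(*Z(*t),.058,o) for t in tk])[:,:2]
for c0 in(s[:2],):
    d=T-c0;print('ticks az',np.degrees(np.arctan2(d[:,1],d[:,0])).round(1),np.hypot(*d.T).round(4))
A=np.c_[2*T,np.ones(8)];q=np.linalg.lstsq(A,(T**2).sum(1),rcond=None)[0];print('tick circle',q[:2],np.sqrt(q[2]+q[:2]@q[:2]))
d=T-q[:2];print(np.degrees(np.arctan2(d[:,1],d[:,0])).round(1))
a,b=wonz(*Z(321,272),.102,o),wonz(*Z(280,190),.102,o);print('line az',np.degrees(np.arctan2(*(b-a)[[1,0]])),a,b)
# bar long edges at top: right edge (312,180)-(405,350)
for p,r in(((320,185),(405,350)),((268,220),(345,378))):
    a,b=wonz(*Z(*p),.102,o),wonz(*Z(*r),.102,o);print('edge',np.degrees(np.arctan2(*(a-b)[[1,0]])))
E
```

```text
[ 220   87   76   80 4416]
((258.4145812988281, 126.38005828857422), (74.49302673339844, 81.38191986083984), 27.625349044799805)
skirt c [ 0.65568358 -0.0732875 ] r 0.02810766655117259 span [0.05971129 0.05629258 0.        ]
ticks az [  41.6   21.8    2.6  -18.8  -38.9  -59.9  -80.1 -100. ] [0.0334 0.0328 0.0323 0.0321 0.0314 0.0313 0.0317 0.0315]
tick circle [ 0.65515378 -0.07188696] 0.03287185697745204
[ 39.2  19.2   0.1 -20.8 -40.3 -60.4 -79.6 -98.6]
line az 39.20607630351961 [ 0.65613703 -0.07183509  0.102     ] [ 0.6715338  -0.05927507  0.102     ]
edge 39.82421555364044
edge 38.57529050264707
```

```bash
python3 - <<'E'
from h import *
move((.6545,-.074,.14),-50.7)
E
```

```text
shift [-0.1552  0.1245 -0.0872] turn [-3.000e-04 -1.447e-01 -1.000e-04] pos [ 0.5889 -0.1342  0.2022]
```

```bash
python3 -m crank '[[-0.05,0.03,-0.03,0,-0.05,0,1],[-0.1,0.06,-0.06,0,-0.1,0,1],[-0.155,0.1,-0.087,0,-0.145,0,1],[-0.155,0.124,-0.087,0,-0.145,0,1],[-0.155,0.124,-0.087,0,-0.145,0,1],[-0.155,0.124,-0.087,0,-0.145,0,1]]'
python3 - <<'E'
from h import *
o=robot.get_obs();im=vision.camera('wrist');cv2.imwrite('pics/w3.png',im);print(o['position'],o['joint_velocities'].round(3),o['q'].round(3))
cv2.imwrite('pics/t3.png',vision.camera('top'))
for P in((.6545,-.074,.102),(.6545,-.074,.078)):print(wproj(P,o))
move((.6545,-.074,.095),-50.7)
E
```

```text
time: 2.75
position: [0.654, -0.0744, 0.1405]
tool_rot: [0.237, -0.666, 0.666, -0.238]
ft_force: [-0.5, -0.5, 0.1]
grip_width: 0.0867
[ 0.654042   -0.07438735  0.14051711] [ 0.002 -0.006 -0.007  0.003 -0.    -0.   ] [-0.283  0.682  1.427 -0.     1.032  0.603]
(np.float64(316.97957650827965), np.float64(269.3751753694836))
(np.float64(316.92551499827533), np.float64(256.0669416160548))
shift [-0.0004  0.0914 -0.0002] turn [-0.0004 -0.0001 -0.0002] pos [ 0.6543 -0.0742  0.1407]
```

View pics/w3.png

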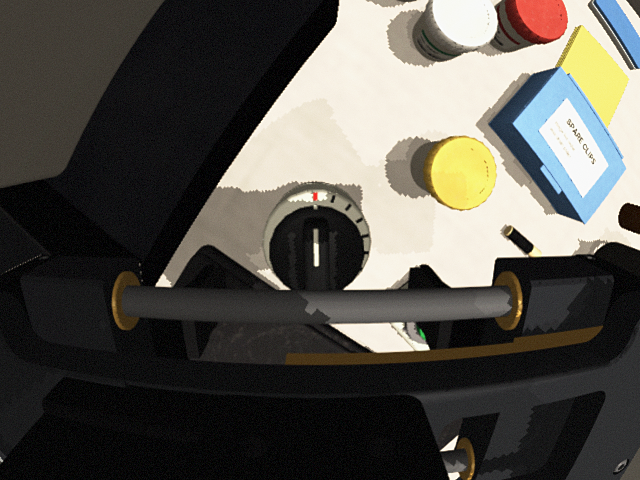

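View pics/t3.png

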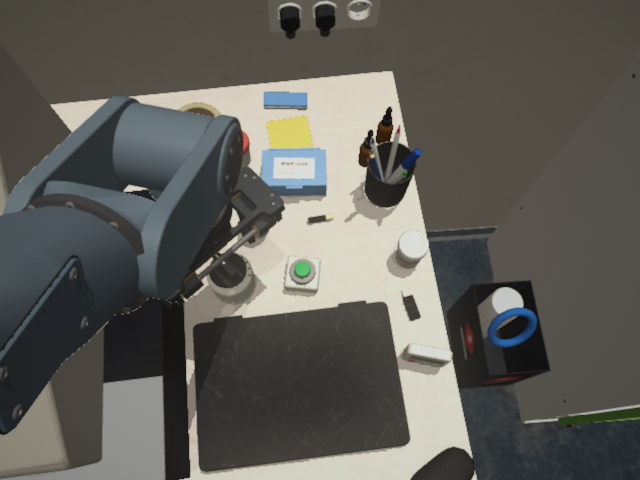

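```bash
python3 - <<'E'
from h import *
im=cv2.imread('pics/w3.png');cv2.imwrite('pics/w3z.png',cv2.resize(im[175:305,250:390],None,fx=4.6,fy=4.6,interpolation=cv2.INTER_CUBIC))
a=np.radians(39.3);d=np.array([np.cos(a),np.sin(a),0]);c=np.array([.6545,-.074,0])
for n,r,z in(('skirt far',.029,.078),('bartip',.023,.102),('ctl far',.036,.058),('skirtL',0,.078)):
    print(n,(np.array(wproj(c+d*r+[0,0,z]))-[250,175])*4.6)
e=np.array([-d[1],d[0],0])
print((np.array(wproj(c+e*.029+[0,0,.078]))-[250,175])*4.6,(np.array(wproj(c-e*.029+[0,0,.078]))-[250,175])*4.6)
E
```

```text
skirt far [307.24462336 154.14580876]
bartip [307.56006449 243.28299493]
ctl far [307.01915821  78.51254651]
skirtL [307.35967511 375.43086789]
[ 84.49966697 375.06276706] [530.14942175 374.66906509]
```

View pics/w3z.png

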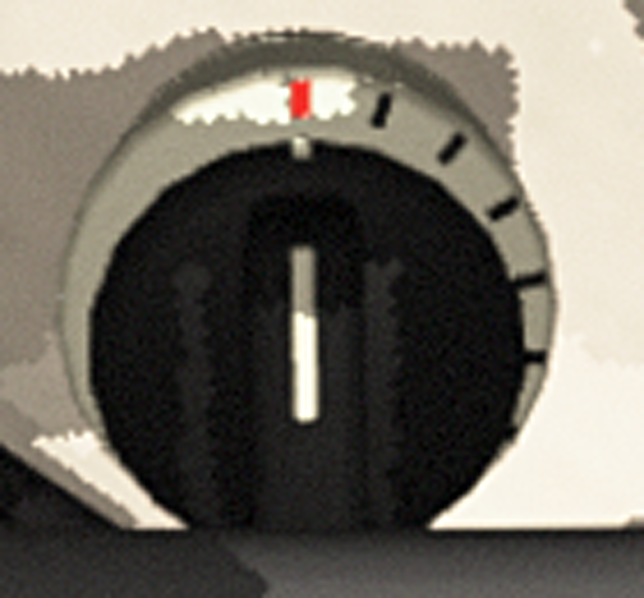

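```bash
python3 - <<'E'
from h import *
move((.6552,-.0734,.0945),-50.7)
E
```

```text
shift [-0.0022  0.0924 -0.0003] turn [-0.0004 -0.0001 -0.0002] pos [ 0.6543 -0.0742  0.1407]
```

```bash
python3 -m crank '[[-0.002,0.04,0,0,0,0,1],[-0.002,0.075,0,0,0,0,1],[-0.002,0.092,0,0,0,0,1],[-0.002,0.092,0,0,0,0,1],[-0.002,0.092,0,0,0,0,1]]'
python3 - <<'E'
from h import *
o=robot.get_obs();print(o['position'],o['ft_force'],o['moment'])
E
```

```text
time: 3.48
position: [0.6554, -0.0725, 0.0937]
tool_rot: [0.238, -0.666, 0.666, -0.238]
ft_force: [0.1, 0.6, 0.7]
grip_width: 0.0868
[ 0.65544746 -0.07252085  0.09366349] [0.07414931 0.55182798 0.73577589] [-0.03780318 -0.01973575 -0.02648292]
```

Nothing has been touched so far. I'll close the gripper on the bar at 20 N.

```bash
python3 -m crank '[[0,0,0,0,0,0,0.2],[0,0,0,0,0,0,-0.3],[0,0,0,0,0,0,-0.6],[0,0,0,0,0,0,-0.8],[0,0,0,0,0,0,-1],[0,0,0,0,0,0,-1]]' 20
python3 - <<'E'
from h import *
o=robot.get_obs();print(o['position'],o['ft_force'],o['moment'])
E
```

```text
time: 4.22
position: [0.6551, -0.0725, 0.0935]
tool_rot: [-0.238, 0.666, -0.666, 0.238]
ft_force: [0.3, 0.3, 0.7]
grip_width: 0.0351
[ 0.65508595 -0.07248665  0.09352526] [0.28596001 0.28080845 0.70209032] [-0.00234597  0.00066654 -0.01549428]
```

```bash
python3 -m crank '[[0,0,0,0,0,0,-1],[0,0,0,0,0,0,-1],[0,0,0,0,0,0,-1],[0,0,0,0,0,0,-1]]' 20
python3 - <<'E'
from h import *
o=robot.get_obs();print(o['position'],o['ft_force'],o['moment'],o['joint_torque'])
E
```

```text
time: 4.72
position: [0.6553, -0.0727, 0.0936]
tool_rot: [0.238, -0.666, 0.666, -0.238]
ft_force: [-0.2, -1.0, -0.8]
grip_width: 0.0138
[ 0.65530081 -0.07273463  0.09356423] [-0.18674898 -1.03206273 -0.82922065] [-0.20495259 -0.14860467  0.06497855] [  0.52761672 -49.63420987 -13.64625871   0.30259841   0.22228958
   0.06736598]
```

```bash
for i in 1; do python3 -m crank '[[0,0.001,0,0,0,0,-1],[0,0.002,0,0,0,0,-1],[0,0.003,0,0,0,0,-1],[0,0.004,0,0,0,0,-1],[0,0.004,0,0,0,0,-1]]'; done
python3 - <<'E'
from h import *
o=robot.get_obs();print(o['position'],o['ft_force'],o['moment'])
E
```

```text
time: 5.35
position: [0.6554, -0.0727, 0.0917]
tool_rot: [0.238, -0.666, 0.666, -0.238]
ft_force: [0.2, -1.0, 2.8]
grip_width: 0.0139
[ 0.65537765 -0.07267744  0.09173962] [ 0.19905837 -1.02018042  2.83315108] [-0.37506726 -0.04186779  0.04950811]
```

```bash
for i in 1; do python3 -m crank '[[0,0.0005,0,0,0,0,-1],[0,0.001,0,0,0,0,-1],[0,0.001,0,0,0,0,-1]]'|grep -E "pos|ft"; done
python3 -c "
from h import *
o=robot.get_obs();print(o['position'],o['ft_force'])"
```

```text
position: [0.6553, -0.0726, 0.0912]
ft_force: [0.4, -1.5, 2.8]
[ 0.6553126  -0.07264215  0.09115918] [ 0.43258507 -1.53156711  2.83218653]
```

```bash
python3 -m crank '[[0,0.0005,0,0,0,0,-1],[0,0.001,0,0,0,0,-1],[0,0.0015,0,0,0,0,-1],[0,0.0015,0,0,0,0,-1]]'|grep -E "pos|ft"
python3 -c "
from h import *
o=robot.get_obs();print(o['position'],o['ft_force'])"
```

```text
position: [0.6553, -0.0726, 0.0904]
ft_force: [0.2, -3.3, 3.3]
[ 0.65527718 -0.07259277  0.09037925] [ 0.15912472 -3.29740532  3.25706708]
```

```bash
python3 -m crank '[[0,0.0005,0,0,0,0,-1],[0,0.001,0,0,0,0,-1],[0,0.0015,0,0,0,0,-1],[0,0.0015,0,0,0,0,-1]]'|grep -E "pos|ft"
python3 -c "
from h import *
o=robot.get_obs();print(o['position'],o['ft_force'],o['moment'])"
```

```text
position: [0.6553, -0.0726, 0.0896]
ft_force: [1.8, -2.5, 4.2]
[ 0.65525562 -0.07256593  0.0896254 ] [ 1.80188748 -2.50907036  4.1704895 ] [-0.52635041 -0.25207747  0.05284025]
```

```bash
python3 -m crank '[[0,0.0005,0,0,0,0,-1],[0,0.001,0,0,0,0,-1],[0,0.0015,0,0,0,0,-1],[0,0.0015,0,0,0,0,-1]]'|grep -E "pos|ft"
python3 -c "
from h import *
o=robot.get_obs();print(o['position'],o['ft_force'],o['moment'])"
```

```text
position: [0.6553, -0.0726, 0.0889]
ft_force: [0.7, -2.8, 3.4]
[ 0.65527143 -0.07257411  0.08888915] [ 0.73319115 -2.77727424  3.4475915 ] [-0.54713143 -0.31232222  0.1223694 ]
```

```bash
python3 -m crank '[[0,0.0005,0,0,0,0,-1],[0,0.001,0,0,0,0,-1],[0,0.0015,0,0,0,0,-1],[0,0.0015,0,0,0,0,-1]]'|grep -E "pos|ft"
```

```text
position: [0.6552, -0.0725, 0.0881]
ft_force: [1.7, -2.9, 4.9]
```

```bash
python3 -m crank '[[0,0.0005,0,0,0,0,-1],[0,0.001,0,0,0,0,-1],[0,0.0015,0,0,0,0,-1],[0,0.0015,0,0,0,0,-1]]'|grep -E "pos|ft"
```

```text
position: [0.6552, -0.0725, 0.0874]
ft_force: [1.6, -2.7, 5.1]
```

```bash
python3 -m crank '[[0,0.0005,0,0,0,0,-1],[0,0.001,0,0,0,0,-1],[0,0.0015,0,0,0,0,-1],[0,0.0015,0,0,0,0,-1]]'|grep -E "pos|ft"
```

```text
position: [0.6552, -0.0725, 0.0866]
ft_force: [1.9, -3.6, 5.4]
```

```bash
python3 -m crank '[[0,0.0005,0,0,0,0,-1],[0,0.001,0,0,0,0,-1],[0,0.0015,0,0,0,0,-1],[0,0.0015,0,0,0,0,-1]]'|grep -E "pos|ft"
```

```text
position: [0.6552, -0.0725, 0.0859]
ft_force: [1.4, -3.5, 6.1]
```

```bash
python3 -m crank '[[0,0.0005,0,0,0,0,-1],[0,0.001,0,0,0,0,-1],[0,0.0015,0,0,0,0,-1],[0,0.0015,0,0,0,0,-1]]'|grep -E "pos|ft"
```

```text
position: [0.6552, -0.0725, 0.0852]
ft_force: [1.5, -3.4, 5.4]
```

```bash
python3 -m crank '[[0,0.0005,0,0,0,0,-1],[0,0.001,0,0,0,0,-1],[0,0.0015,0,0,0,0,-1],[0,0.0015,0,0,0,0,-1]]'|grep -E "pos|ft"
```

```text
position: [0.6552, -0.0726, 0.0845]
ft_force: [1.9, -3.3, 6.5]
```

```bash
python3 -m crank '[[0,0.0005,0,0,0,0,-1],[0,0.001,0,0,0,0,-1],[0,0.0015,0,0,0,0,-1],[0,0.0015,0,0,0,0,-1]]'|grep -E "pos|ft"
```

```text
position: [0.6552, -0.0726, 0.0838]
ft_force: [1.0, -3.1, 6.1]
```

```bash
python3 -m crank '[[0,0.0005,0,0,0,0,-1],[0,0.001,0,0,0,0,-1],[0,0.0015,0,0,0,0,-1],[0,0.0015,0,0,0,0,-1]]'|grep -E "pos|ft"; python3 -c "
from h import *
o=robot.get_obs();print(o['position'],o['ft_force'],o['time'])
cv2.imwrite('pics/s4.png',cv2.resize(vision.camera('scene')[160:280,190:330],None,fx=4,fy=4))"
```

```text
position: [0.6552, -0.0726, 0.0832]
ft_force: [0.9, -3.3, 5.3]
[ 0.65524771 -0.07257142  0.08316439] [ 0.91692023 -3.34066579  5.32145998] 11.225
```

View pics/s4.png

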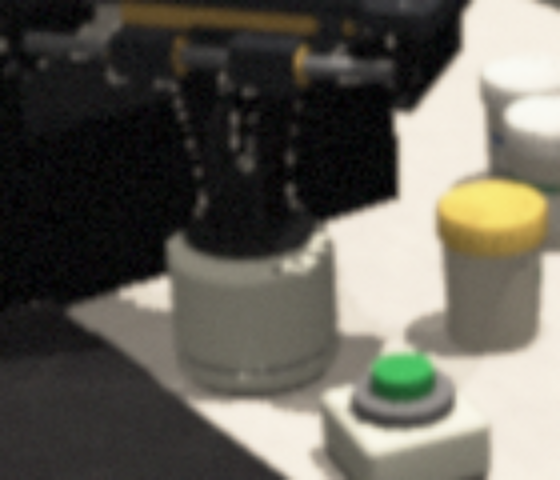

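The scene view shows the skirt close to the control's top, at about (245,240) in the zoom, so the dial is going down with the fingers. I'll keep pushing.

```bash
python3 -m crank '[[0,0.0005,0,0,0,0,-1],[0,0.001,0,0,0,0,-1],[0,0.0015,0,0,0,0,-1],[0,0.0015,0,0,0,0,-1]]'|grep -E "pos|ft"
```

```text
position: [0.6553, -0.0726, 0.0825]
ft_force: [0.3, -3.3, 6.8]
```

```bash
python3 -m crank '[[0,0.0005,0,0,0,0,-1],[0,0.001,0,0,0,0,-1],[0,0.0015,0,0,0,0,-1],[0,0.0015,0,0,0,0,-1]]'|grep -E "pos|ft"; python3 -c "
from h import *
for i in range(3):
  o=robot.get_obs();print(o['position'],o['ft_force'],o['time'],o['joint_torque'])"
```

```text
position: [0.6553, -0.0726, 0.0818]
ft_force: [0.6, -3.0, 6.6]
[ 0.65525258 -0.07255016  0.08177122] [ 0.59594484 -2.99570514  6.615636  ] 12.275 [  1.99037075 -44.58365679 -10.57103723   0.81349187   0.62221935
   0.05528471]
[ 0.65525258 -0.07255016  0.08177122] [ 0.59594484 -2.99570514  6.615636  ] 12.275 [  1.99037075 -44.58365679 -10.57103723   0.81349187   0.62221935
   0.05528471]
[ 0.65525258 -0.07255016  0.08177122] [ 0.59594484 -2.99570514  6.615636  ] 12.275 [  1.99037075 -44.58365679 -10.57103723   0.81349187   0.62221935
   0.05528471]
```

```bash
python3 -m crank '[[0,0.0005,0,0,0,0,-1],[0,0.001,0,0,0,0,-1],[0,0.0015,0,0,0,0,-1],[0,0.0015,0,0,0,0,-1]]'|grep -E "pos|ft"; python3 -c "
from h import *
o=robot.get_obs();print(o['joint_torque'][1:3])"
```

```text
position: [0.6553, -0.0726, 0.0811]
ft_force: [1.5, -3.6, 7.6]
[-44.41590786 -10.52936822]
```

```bash
python3 -m crank '[[0,0.0005,0,0,0,0,-1],[0,0.001,0,0,0,0,-1],[0,0.001,0,0,0,0,-1]]'|grep -E "pos|ft"; python3 -c "
from h import *
o=robot.get_obs();print(o['joint_torque'][1:3])"
```

```text
position: [0.6553, -0.0726, 0.0807]
ft_force: [1.5, -4.1, 7.5]
[-44.30491447 -10.50182104]
```

```bash
python3 -m crank '[[0,0.0005,0,0,0,0,-1],[0,0.001,0,0,0,0,-1],[0,0.001,0,0,0,0,-1]]'|grep -E "pos|ft"; python3 -c "
from h import *
o=robot.get_obs();print(o['joint_torque'][1:3],o['position'][2])"
```

```text
position: [0.6553, -0.0726, 0.0802]
ft_force: [0.6, -3.4, 7.4]
[-44.167521   -10.47455281] 0.08022459936324333
```

```bash
python3 -m crank '[[0,0.0005,0,0,0,0,-1],[0,0.001,0,0,0,0,-1],[0,0.001,0,0,0,0,-1]]'|grep -E "pos|ft"; python3 -c "
from h import *
o=robot.get_obs();print(o['joint_torque'][1:3],o['position'][2])"
```

```text
position: [0.6553, -0.0726, 0.08]
ft_force: [-0.0, -3.7, 9.6]
[-43.37640882 -10.3996262 ] 0.08001852430515857
```

```bash
python3 -m crank '[[0,0.0005,0,0,0,0,-1],[0,0.001,0,0,0,0,-1],[0,0.001,0,0,0,0,-1]]'|grep -E "pos|ft"; python3 -c "
from h import *
o=robot.get_obs();print(o['joint_torque'],o['position'],o['moment'])
move((.6553,-.0726,.08),-50.7-20)"
```

```text
position: [0.6553, -0.0726, 0.0799]
ft_force: [0.1, -2.9, 10.9]
[  1.92780599 -42.35776305 -10.29511124   0.83109051   0.26771517
   0.05546373] [ 0.65534009 -0.07256242  0.07990774] [-0.59336584 -0.06737644  0.07880353]
shift [ 0.0001 -0.0002  0.    ] turn [-0.0002  0.1116 -0.0002] pos [ 0.6553 -0.0726  0.0799]
```

Force rises with almost no travel, so the dial is at its stop at about 13.6 mm with roughly 3 N on it. Next I'll turn one click and check.

```bash
python3 -m crank '[[0,0,0,0,0.03,0,-1],[0,0,0,0,0.06,0,-1],[0,0,0,0,0.09,0,-1],[0,0,0,0,0.111,0,-1],[0,0,0,0,0.111,0,-1]]'; python3 -c "
from h import *
o=robot.get_obs();print(o['joint_torque'],o['position'],o['moment'],o['q'])
cv2.imwrite('pics/w5.png',vision.camera('wrist')[150:310,220:420].repeat(3,0).repeat(3,1))"
```

```text
time: 14.9
position: [0.6553, -0.0726, 0.0796]
tool_rot: [0.12, -0.696, 0.697, -0.12]
ft_force: [0.0, -5.5, 7.9]
grip_width: 0.0142
[ 4.76900339e+00 -4.43744481e+01 -1.08733106e+01  1.62573986e+00
  3.26740444e-01  3.08757008e-02] [ 0.65527733 -0.07261877  0.07957849] [-0.89061016 -0.09584626  0.06775803] [-0.27898486  0.76393262  1.45637947 -0.0015554   0.92043257  0.95237264]
```

View pics/w5.png

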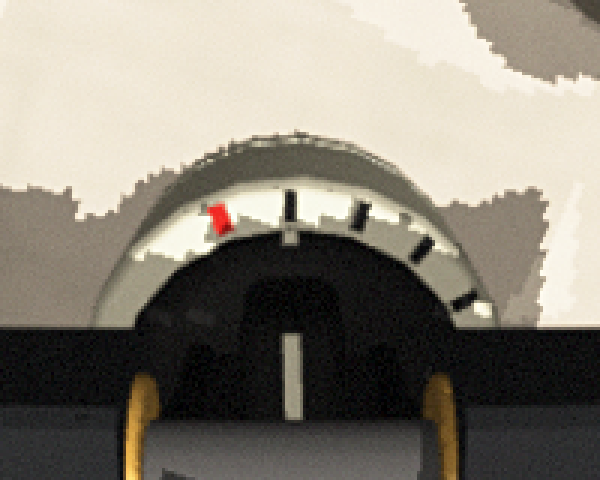

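The mark sits on the second tick, at (290,237). I'll grip a little harder, take out the lateral load, and turn the next two clicks.

```bash
python3 -m crank '[[0.0005,0.0004,0.0018,0,0,0,-1],[0.0005,0.0008,0.0018,0,0.035,0,-1],[0.0005,0.0008,0.0018,0,0.07,0,-1],[0.0005,0.0008,0.0018,0,0.111,0,-1],[0.0005,0.0008,0.0018,0,0.111,0,-1]]' 30; python3 -c "
from h import *
o=robot.get_obs();print(o['joint_torque'],o['position'],o['moment'],o['q'])"
```

```text
time: 15.58
position: [0.6553, -0.0721, 0.079]
tool_rot: [0.002, 0.707, -0.707, -0.002]
ft_force: [2.6, 0.6, 9.3]
grip_width: 0.0172
[ -1.35992803 -43.61387372 -10.67827195   0.56576639   0.32479218
   1.13495629] [ 0.6552607  -0.07207269  0.07901813] [-0.04465981 -0.25940613  1.01859648] [-2.78983005e-01  7.64763447e-01  1.45646296e+00  6.82910504e-04
  9.20269182e-01  1.29768212e+00]
```

```bash
python3 -c "
from h import *
o=robot.get_obs();print(o['time'],o['grip_width'],o['moment'])
cv2.imwrite('pics/w6.png',vision.camera('wrist')[150:310,220:420].repeat(3,0).repeat(3,1))"
```

```text
15.575 0.017174088383517062 [-0.04465981 -0.25940613  1.01859648]
```

View pics/w6.png

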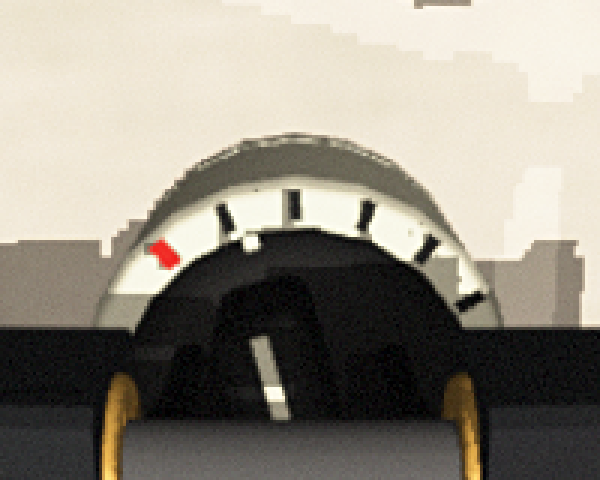

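The mark stands about 8° past the second tick with 1 N m of twist, so the dial has probably crept up and locked. I'll turn back to release the torque straight away.

```bash
python3 -m crank '[[0,0,0,0,-0.05,0,-1],[0,0,0,0,-0.1,0,-1],[0,0,0,0,-0.11,0,-1],[0,0,0,0,-0.11,0,-1]]' 20; python3 -c "
from h import *
o=robot.get_obs();print(o['joint_torque'],o['position'],o['moment'],o['grip_width'])
cv2.imwrite('pics/w7.png',vision.camera('wrist')[150:310,220:420].repeat(3,0).repeat(3,1))
cv2.imwrite('pics/s7.png',cv2.resize(vision.camera('scene')[160:280,190:330],None,fx=5,fy=5))"
```

```text
time: 16.12
position: [0.655, -0.073, 0.079]
tool_rot: [-0.118, 0.697, -0.697, 0.118]
ft_force: [-0.1, -2.5, 9.8]
grip_width: 0.0142
[ 1.37874171e+00 -4.35863221e+01 -1.07577744e+01  6.07963465e-01
  2.51367409e-01 -1.86986115e-03] [ 0.65499249 -0.07304094  0.07895007] [-0.44381766 -0.08694277  0.02706449] 0.014169825483787968
```

View pics/w7.png

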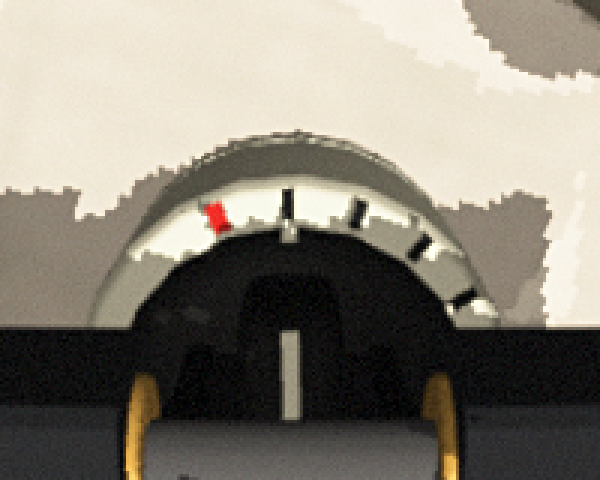

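View pics/s7.png

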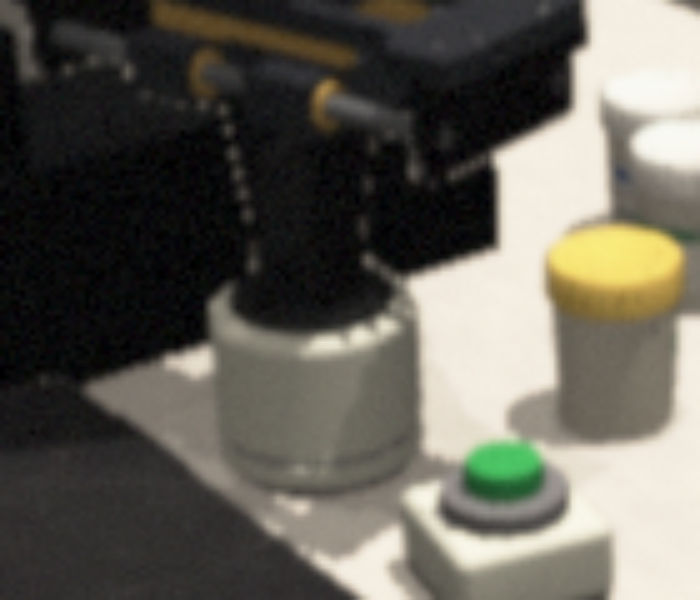

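```bash
python3 -m crank '[[0,0.0005,0,0,0,0,-1],[0,0.001,0,0,0,0,-1],[0,0.001,0,0,0,0,-1]]' 30; python3 -c "
from h import *
o=robot.get_obs();print(o['joint_torque'][1:3],o['position'],o['moment'],o['grip_width'])"
```

```text
time: 16.6
position: [0.655, -0.073, 0.0788]
tool_rot: [-0.118, 0.697, -0.697, 0.118]
ft_force: [0.5, -2.4, 11.0]
grip_width: 0.0138
[-42.54509568 -10.66777915] [ 0.65501952 -0.07299878  0.07884425] [-0.44105862  0.06422536  0.04119446] 0.013783011805267802
```

```bash
python3 -m crank '[[0,0.0005,0,0,0,0,-1],[0,0.001,0,0,0,0,-1],[0,0.001,0,0,0.015,0,-1],[0,0.001,0,0,0.03,0,-1]]' 30; python3 -c "
from h import *
o=robot.get_obs();print(o['joint_torque'][1:3],o['position'],o['moment'],o['grip_width'])"
```

```text
time: 17.1
position: [0.6548, -0.0727, 0.0787]
tool_rot: [-0.086, 0.702, -0.702, 0.085]
ft_force: [-0.6, -0.5, 13.2]
grip_width: 0.0142
[-41.22827768 -10.84234446] [ 0.65480614 -0.07274914  0.07872546] [-0.2470247   0.09504395  0.62100548] 0.014241756028997597
```

```bash
python3 -c "
from h import *
im=vision.camera('wrist')
cv2.imwrite('pics/w8.png',cv2.resize(im[195:295,250:370],None,fx=5,fy=5,interpolation=cv2.INTER_CUBIC))
o=robot.get_obs();print(o['position'],o['moment'],o['ft_force'],o['time'])
Rm=R.from_quat(o['tool_rot']).as_matrix();print(Rm.round(3),np.degrees(np.arctan2(Rm[1,2],Rm[0,2])))"
```

```text
[ 0.65479516 -0.07273457  0.07874708] [-0.34408985  0.10534454  0.56569492] [-0.77647164 -0.95355471 13.10775146] 17.15
[[-0.971 -0.001  0.239]
 [-0.239  0.    -0.971]
 [ 0.001 -1.    -0.   ]] -76.18155260036265
```

View pics/w8.png

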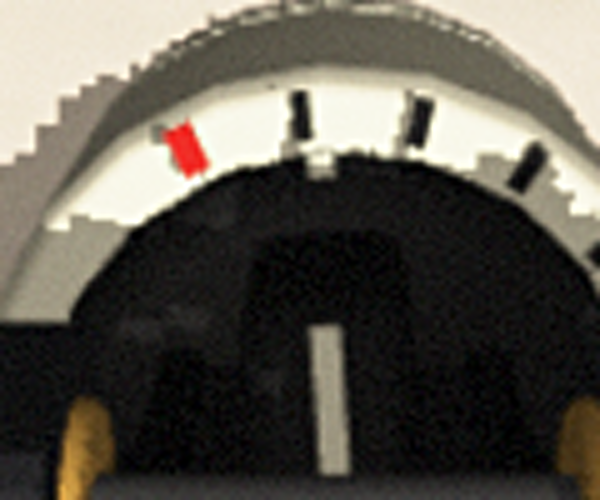

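```bash
python3 -m crank '[[0,0,0,0,-0.015,0,-1],[0,0,0,0,-0.03,0,-1],[0,0.001,0,0,-0.03,0,-1],[0,0.001,0,0,-0.03,0,-1]]' 30; python3 -c "
from h import *
o=robot.get_obs();print(o['joint_torque'].round(2),o['position'],o['moment'],o['grip_width'])
im=vision.camera('wrist');cv2.imwrite('pics/w9f.png',im)
cv2.imwrite('pics/s9.png',vision.camera('scene'))"
```

```text
time: 17.65
position: [0.6551, -0.073, 0.0787]
tool_rot: [-0.118, 0.697, -0.697, 0.118]
ft_force: [-1.5, -1.5, 15.0]
grip_width: 0.0143
[  1.24 -40.32 -10.45   0.65  -0.27   0.06] [ 0.65509205 -0.07303224  0.07866657] [-0.39716803  0.23215636  0.09246497] 0.01431719494419878
```

View pics/w9f.png

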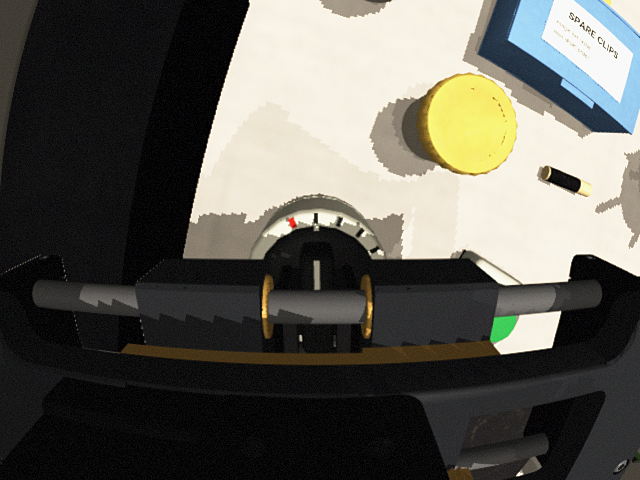

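View pics/s9.png

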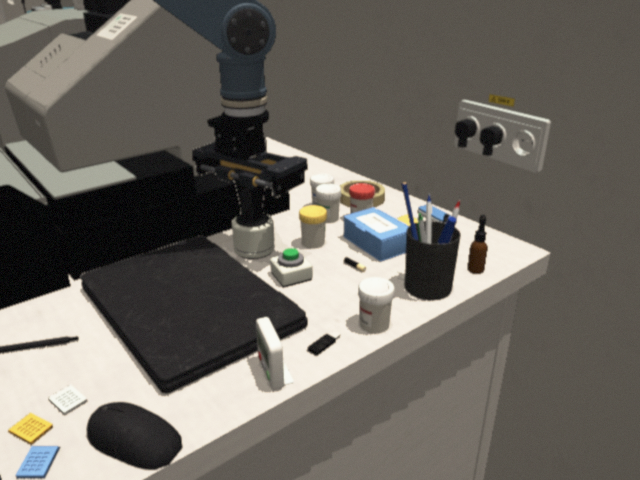

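```bash
python3 - <<'E'
from h import *
im=cv2.imread('pics/w9f.png');cv2.imwrite('pics/w9z.png',cv2.resize(im[200:260,280:360],None,fx=9,fy=9,interpolation=cv2.INTER_CUBIC))
im=cv2.imread('pics/w3.png');cv2.imwrite('pics/w3y.png',cv2.resize(im[180:240,275:355],None,fx=9,fy=9,interpolation=cv2.INTER_CUBIC))
E
```

```text
(no output)
```

View pics/w9z.png

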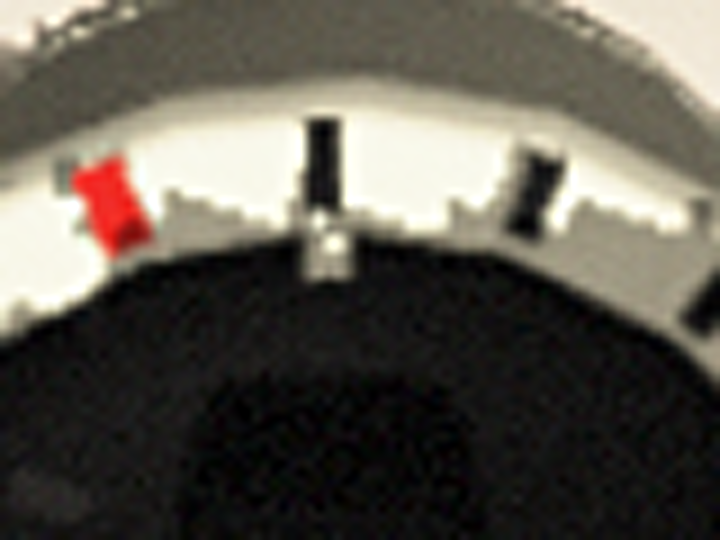

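View pics/w3y.png

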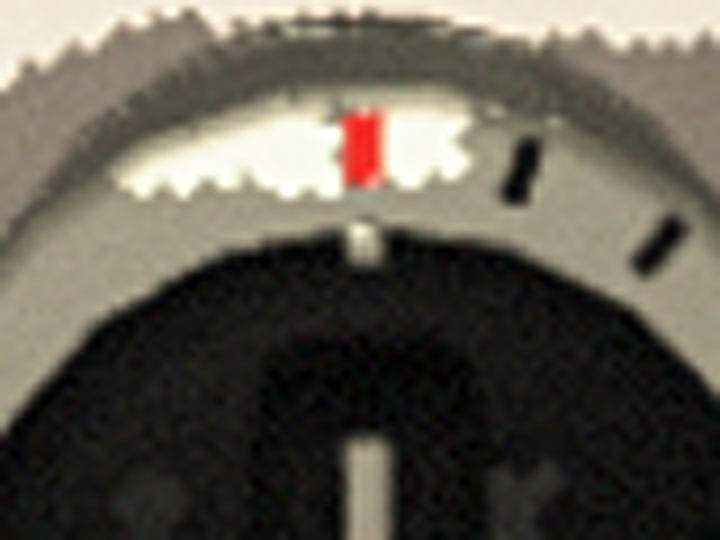

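```bash
python3 - <<'E'
from h import *
q3=R.from_quat([.238,-.666,.666,-.238])
a3=dict(position=np.array([.6541,-.0744,.1405]),tool_rot=np.array([.2375,-.666,.666,-.2375]))
o=robot.get_obs()
for nm,O,org,ti,to,mk,pr in(('w3',a3,(275,180),(362,188),(362,110),(365,228),(365,230)),('w9',o,(280,200),(324,208),(324,118),(327,238),(327,238))):
    px=lambda p:(org[0]+p[0]/9-.44,org[1]+p[1]/9-.44)
    A=wonz(*px(ti),.058,O);B=wonz(*px(to),.058,O);d=(B-A)[:2];L=np.hypot(*d);d/=L
    # skirt edge (black/white boundary) relative to tick outer end, as function of assumed skirt height
    for z in (.080,.078,.076,.070,.068,.066,.064,.062):
        M=wonz(*px(pr),z,O);print(nm,'z',z,'edge inside tick outer end by mm',round(1000*(B-M)[:2]@d,2),'ticklen',round(L*1000,2))
E
```

```text
w3 z 0.08 edge inside tick outer end by mm 4.84 ticklen 5.5
w3 z 0.078 edge inside tick outer end by mm 5.17 ticklen 5.5
w3 z 0.076 edge inside tick outer end by mm 5.5 ticklen 5.5
w3 z 0.07 edge inside tick outer end by mm 6.49 ticklen 5.5
w3 z 0.068 edge inside tick outer end by mm 6.82 ticklen 5.5
w3 z 0.066 edge inside tick outer end by mm 7.15 ticklen 5.5
w3 z 0.064 edge inside tick outer end by mm 7.48 ticklen 5.5
w3 z 0.062 edge inside tick outer end by mm 7.81 ticklen 5.5
w9 z 0.08 edge inside tick outer end by mm 1.42 ticklen 4.74
w9 z 0.078 edge inside tick outer end by mm 1.87 ticklen 4.74
w9 z 0.076 edge inside tick outer end by mm 2.31 ticklen 4.74
w9 z 0.07 edge inside tick outer end by mm 3.65 ticklen 4.74
w9 z 0.068 edge inside tick outer end by mm 4.1 ticklen 4.74
w9 z 0.066 edge inside tick outer end by mm 4.54 ticklen 4.74
w9 z 0.064 edge inside tick outer end by mm 4.99 ticklen 4.74
w9 z 0.062 edge inside tick outer end by mm 5.44 ticklen 4.74
```

I'm on a firm stop, yet the dial acts as if locked. The cleanest fix is to let it spring up, look, then regrip and push again with the fingertips resting on the skirt so it can't slip.

```bash
python3 -m crank '[[0,-0.003,0,0,0,0,-1],[0,-0.006,0,0,0,0,-0.8],[0,-0.012,0,0,0,0,-0.4],[0,-0.03,0,0,0,0,-0.3],[0,-0.03,0,0,0,0,-0.3]]' 20; python3 -c "
from h import *
o=robot.get_obs();print(o['joint_torque'].round(2),o['position'],o['moment'],o['grip_width'])
im=vision.camera('wrist')[150:310,220:420].repeat(3,0).repeat(3,1);cv2.imwrite('pics/w10.png',im)
cv2.imwrite('pics/s10.png',cv2.resize(vision.camera('scene')[160:280,190:330],None,fx=5,fy=5))"
```

```text
time: 18.38
position: [0.654, -0.0723, 0.0915]
tool_rot: [-0.119, 0.698, -0.697, 0.117]
ft_force: [0.7, 0.9, 1.9]
grip_width: 0.029
[-2.700e-01 -4.848e+01 -1.368e+01 -2.000e-02 -4.000e-02 -0.000e+00] [ 0.65400759 -0.07228374  0.09148373] [ 0.04499687 -0.0117776   0.01054959] 0.028979787434169773
```

View pics/w10.png

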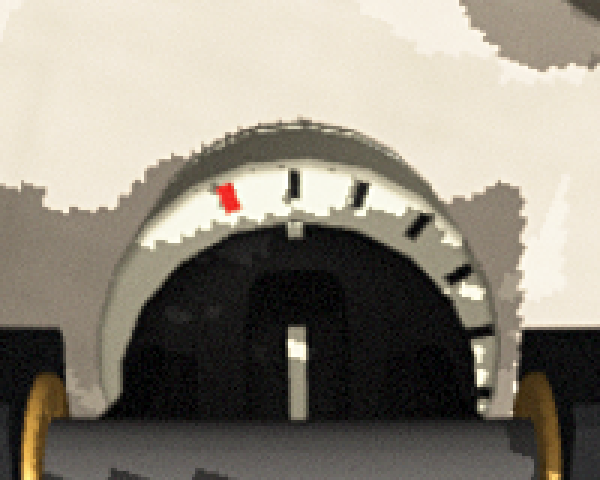

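View pics/s10.png

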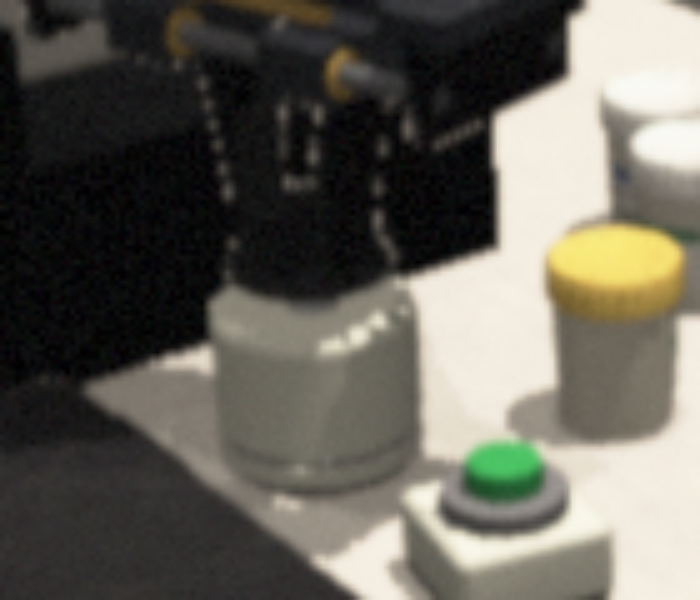

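The dial sprang up on the second tick: one click done. The tips touch the skirt at a TCP height of about 0.092. I'll regrip with the tips on the skirt and push down again.

```bash
python3 -c "
from h import *
move((.6552,-.0732,.0915),-70.6)"; python3 -m crank '[[0,0,0.002,0,0,0,-0.7],[0,0,0.002,0,0,0,-1],[0,0,0.002,0,0,0,-1],[0,0,0.002,0,0,0,-1]]' 15; python3 -c "
from h import *
move((.6552,-.0732,.0915),-70.6)
o=robot.get_obs();print(o['ft_force'],o['moment'],o['grip_width'])"
```

```text
shift [-0.0016 -0.001   0.0015] turn [ 0.0006 -0.001   0.0005] pos [ 0.6542 -0.0727  0.091 ]
time: 18.98
position: [0.6548, -0.0737, 0.0913]
tool_rot: [-0.119, 0.698, -0.697, 0.118]
ft_force: [-1.0, 2.1, 2.4]
grip_width: 0.0141
shift [-0.0011 -0.0004 -0.0007] turn [ 0.0005 -0.0009  0.0004] pos [ 0.6548 -0.0737  0.0913]
[-0.9933736   2.14572063  2.38550414] [0.4327913  0.20331179 0.10129034] 0.014069448849742119
```

```bash
python3 -m crank '[[0,0.003,0,0,0,0,-1],[0,0.006,0,0,0,0,-1],[0,0.009,0,0,0,0,-1],[0,0.012,0,0,0,0,-1],[0,0.015,0,0,0,0,-1],[0,0.018,0,0,0,0,-1],[0,0.02,0,0,0,0,-1],[0,0.02,0,0,0,0,-1]]' 15; python3 -c "
from h import *
o=robot.get_obs();print(o['ft_force'],o['moment'],o['grip_width'],o['position'],o['joint_torque'][1:3])"
```

```text
time: 19.98
position: [0.655, -0.0739, 0.0819]
tool_rot: [-0.118, 0.698, -0.697, 0.118]
ft_force: [-3.8, 4.1, 7.3]
grip_width: 0.0141
[-3.81033629  4.13165554  7.33672193] [0.80349732 0.64005474 0.11869645] 0.014142719646172962 [ 0.65500938 -0.07387692  0.08188611] [-46.22654557 -14.8426947 ]
```

```bash
python3 -m crank '[[0,0.001,-0.001,0,0,0,-1],[0,0.002,-0.001,0,0,0,-1],[0,0.003,-0.001,0,0,0,-1],[0,0.003,-0.001,0,0,0,-1]]' 15; python3 -c "
from h import *
o=robot.get_obs();print(o['ft_force'],o['moment'],o['grip_width'],o['position'],o['joint_torque'][1:3])"
```

```text
time: 20.48
position: [0.6551, -0.0737, 0.0807]
tool_rot: [-0.118, 0.697, -0.697, 0.118]
ft_force: [-2.6, 4.3, 7.3]
grip_width: 0.014
[-2.58735825  4.34579041  7.34805748] [0.72606714 0.54650645 0.10150323] 0.014027210025372492 [ 0.65513155 -0.07369876  0.08069081] [-45.96493006 -14.45448607]
```

```bash
python3 -m crank '[[0,0.001,0,0,0,0,-1],[0,0.002,0,0,0,0,-1],[0,0.002,0,0,0,0,-1]]' 15; python3 -c "
from h import *
o=robot.get_obs();print(o['ft_force'],o['moment'],o['grip_width'],o['position'],o['joint_torque'][1:3])"
```

```text
time: 20.85
position: [0.6551, -0.0737, 0.0798]
tool_rot: [-0.118, 0.697, -0.697, 0.118]
ft_force: [-2.2, 4.3, 7.9]
grip_width: 0.0136
[-2.21790108  4.26545556  7.90727731] [0.84520314 0.59456165 0.06979399] 0.013639841193414704 [ 0.65512712 -0.07372882  0.07976177] [-45.78334093 -14.44319397]
```

```bash
python3 -m crank '[[0,0.001,0,0,0,0,-1],[0,0.002,0,0,0,0,-1],[0,0.002,0,0,0,0,-1]]' 15; python3 -c "
from h import *
o=robot.get_obs();print(o['ft_force'],o['moment'],o['grip_width'],o['position'],o['joint_torque'][1:3])"
```

```text
time: 21.22
position: [0.6552, -0.0737, 0.0791]
tool_rot: [-0.118, 0.697, -0.697, 0.118]
ft_force: [-3.3, 4.2, 8.6]
grip_width: 0.0142
[-3.30832074  4.21218621  8.61962876] [0.81500198 0.67132686 0.1012571 ] 0.014171213772843428 [ 0.65516755 -0.07368856  0.07905188] [-45.07791638 -14.34517443]
```

```bash
python3 -m crank '[[0,0.001,0,0,0,0,-1],[0,0.001,0,0,0,0,-1]]' 15; python3 -c "
from h import *
o=robot.get_obs();print(o['ft_force'],o['moment'],o['grip_width'],o['position'],o['joint_torque'][1:3])"
```

```text
time: 21.48
position: [0.6552, -0.0737, 0.0789]
tool_rot: [-0.118, 0.697, -0.697, 0.118]
ft_force: [-4.4, 3.8, 11.2]
grip_width: 0.0139
[-4.37010615  3.78182017 11.22484962] [0.73765988 0.81097225 0.12167805] 0.013850834116984852 [ 0.65518588 -0.07366281  0.07892701] [-44.02277827 -14.46342051]
```

```bash
python3 -m crank '[[0,0,0,0,0.015,0,-1],[0,0,0,0,0.03,0,-1],[0,0,0,0,0.03,0,-1]]' 15; python3 -c "
from h import *
o=robot.get_obs();print(o['ft_force'],o['moment'],o['grip_width'],o['position'],o['joint_torque'])"
```

```text
time: 21.85
position: [0.655, -0.0735, 0.0789]
tool_rot: [-0.086, 0.702, -0.702, 0.085]
ft_force: [-4.9, 3.9, 9.8]
grip_width: 0.0147
[-4.92778319  3.94137911  9.83147694] [0.7801116  0.81803999 0.39043917] 0.014686501523292072 [ 0.65501048 -0.07349765  0.07886588] [ -3.09951603 -44.05519366 -14.50109124  -0.47466181  -1.71249021
   0.43800635]
```

```bash
python3 -m crank '[[0,0.001,0,0,0,0,-1],[0,0.001,0,0,0.02,0,-1],[0,0.001,0,0,0.04,0,-1]]' 15; python3 -c "
from h import *
o=robot.get_obs();print(o['ft_force'],o['moment'],o['grip_width'],o['position'],o['joint_torque'])
im=vision.camera('wrist')[150:310,220:420].repeat(3,0).repeat(3,1);cv2.imwrite('pics/w11.png',im)"
```

```text
time: 22.22
position: [0.6546, -0.0733, 0.0787]
tool_rot: [-0.042, 0.706, -0.706, 0.04]
ft_force: [-6.3, 5.3, 13.0]
grip_width: 0.0162
[-6.30610886  5.33041186 13.03527898] [0.89827706 0.98988055 0.59115487] 0.01622909605595 [ 0.65464524 -0.07334099  0.07872614] [ -3.71592835 -42.70017028 -14.88785237  -0.42063011  -2.1934361
   0.28406222]
```

View pics/w11.png

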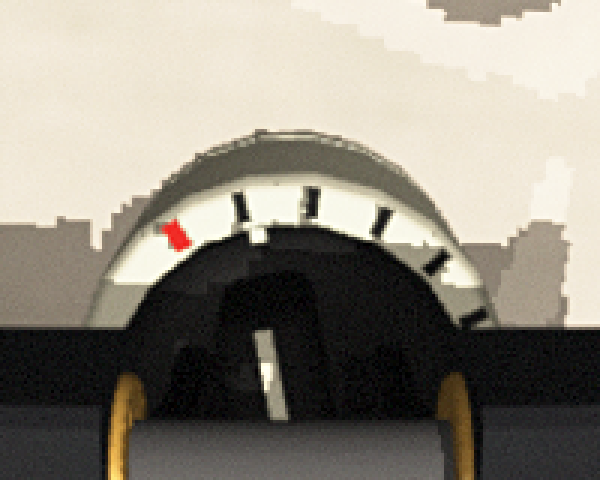

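```bash
python3 -m crank '[[0,-0.001,0,0,0,0,-1],[0,-0.002,0,0,0,0,-1],[0,-0.003,0,0,0,0,-1],[0,-0.003,0,0,0,0,-1]]' 15; python3 -c "
from h import *
o=robot.get_obs();print(o['ft_force'],o['moment'],o['grip_width'],o['position'],o['joint_torque'])
im=vision.camera('wrist')[150:310,220:420].repeat(3,0).repeat(3,1);cv2.imwrite('pics/w12.png',im)"
```

```text
time: 22.78
position: [0.6546, -0.0734, 0.0793]
tool_rot: [-0.042, 0.706, -0.706, 0.041]
ft_force: [-3.2, 5.7, 7.6]
grip_width: 0.0165
[-3.22267757  5.72093896  7.58190885] [0.79747477 0.71874348 0.54519273] 0.016515899625355563 [ 0.65460651 -0.07342246  0.07925335] [ -3.2012815  -45.79145551 -14.98912454  -0.37829884  -1.58632435
   0.53825453]
```

View pics/w12.png

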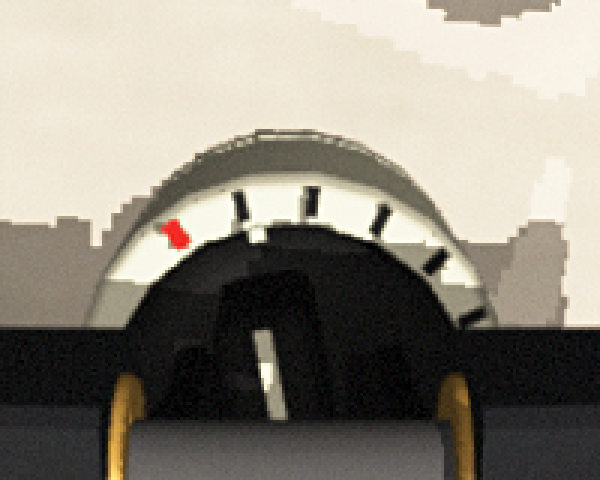

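```bash
python3 -m crank '[[0,0,0,0,-0.04,0,-1],[0,0,0,0,-0.07,0,-1],[0,0.002,0.002,0,-0.07,0,-1],[0,0.004,0.002,0,-0.07,0,-1],[0,0.005,0.002,0,-0.07,0,-1],[0,0.005,0.002,0,-0.07,0,-1]]' 15; python3 -c "
from h import *
o=robot.get_obs();print(o['ft_force'],o['moment'],o['grip_width'],o['position'],o['joint_torque'])"
```

```text
time: 23.58
position: [0.6555, -0.0738, 0.0786]
tool_rot: [-0.118, 0.698, -0.697, 0.118]
ft_force: [-5.3, 7.6, 15.9]
grip_width: 0.0142
[-5.25231315  7.62794286 15.8820088 ] [1.31359769 0.99671651 0.16511778] 0.014154866276068144 [ 0.65554259 -0.07375305  0.07861288] [ -4.18894485 -40.79851627 -14.05828625  -1.07949078  -2.19328165
   0.16187173]
```

```bash
python3 -m crank '[[0.001,0,-0.004,0,0,0,-1],[0.001,0,-0.004,0,0,0,-1]]' 20; python3 -c "
from h import *
o=robot.get_obs();print(o['ft_force'],o['moment'],o['grip_width'],o['position'],o['joint_torque'])"
```

```text
time: 23.82
position: [0.6554, -0.0734, 0.0787]
tool_rot: [0.117, -0.697, 0.698, -0.119]
ft_force: [-3.4, 3.2, 14.2]
grip_width: 0.0137
[-3.44610631  3.21256064 14.2280522 ] [0.67054097 0.75020249 0.10895292] 0.01371425506271759 [ 0.65539852 -0.07340947  0.07869689] [ -2.12244876 -41.51254535 -13.12126189  -0.4408208   -1.5776797
   0.15147936]
```

```bash
python3 -m crank '[[0.002,0,-0.002,0,0.03,0,-1],[0.002,0,-0.002,0,0.06,0,-1],[0.002,0,-0.002,0,0.09,0,-1],[0.002,0,-0.002,0,0.111,0,-1],[0.002,0,-0.002,0,0.111,0,-1]]' 20; python3 -c "
from h import *
o=robot.get_obs();print(o['ft_force'],o['moment'],o['grip_width'],o['position'],o['joint_torque'])
im=vision.camera('wrist')[150:310,220:420].repeat(3,0).repeat(3,1);cv2.imwrite('pics/w13.png',im)"
```

```text
time: 24.45
position: [0.6541, -0.0729, 0.0787]
tool_rot: [-0.004, -0.706, 0.708, 0.002]
ft_force: [-4.7, 3.5, 14.0]
grip_width: 0.0181
[-4.67916482  3.54701177 14.00334559] [0.6791664  0.65149428 0.82431109] 0.018075630811167673 [ 0.65413074 -0.07290141  0.07868315] [ -3.04972842 -41.38908148 -13.13816428  -0.05217428  -1.51084833
   0.91777034]
```

View pics/w13.png

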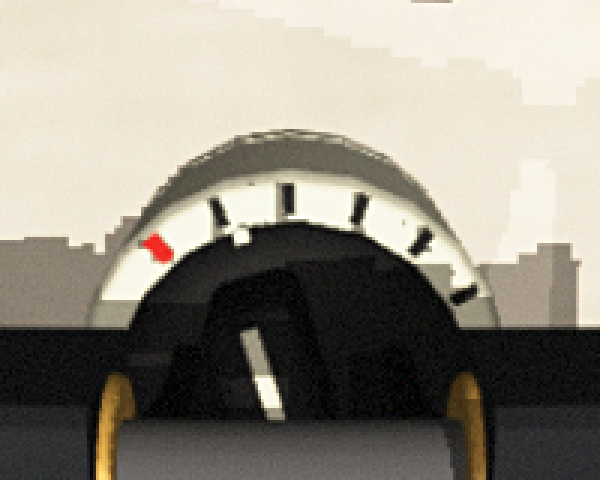

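```bash
python3 -m crank '[[0,0,0,0,-0.05,0,-1],[0,0,0,0,-0.1,0,-1],[0,-0.004,0,0,-0.111,0,-1],[0,-0.012,0,0,-0.111,0,-0.6],[0,-0.036,0,0,-0.111,0,-0.4],[0,-0.036,0,0,-0.111,0,-0.4]]' 20; python3 -c "
from h import *
o=robot.get_obs();print(o['ft_force'],o['moment'],o['grip_width'],o['position'])
im=vision.camera('wrist')[150:310,220:420].repeat(3,0).repeat(3,1);cv2.imwrite('pics/w14.png',im)
move((.655,-.0732,.0955),-70.6)"
```

```text
time: 25.25
position: [0.654, -0.0734, 0.095]
tool_rot: [0.117, -0.697, 0.698, -0.119]
ft_force: [0.6, 0.1, -0.3]
grip_width: 0.0248
[ 0.61830054  0.11927644 -0.34720036] [-0.0031848  -0.01859872 -0.06618334] 0.02476588565728188 [ 0.65401044 -0.07343459  0.09499351]
shift [-0.0034 -0.0026  0.0014] turn [-0.0003 -0.0011 -0.0001] pos [ 0.6532 -0.0731  0.0942]
```

View pics/w14.png

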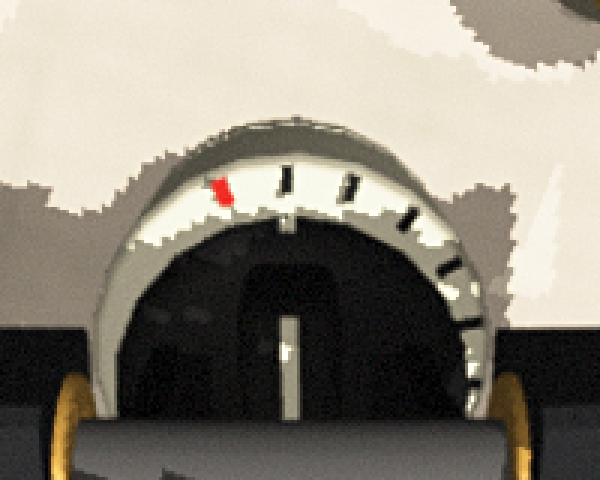

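```bash
python3 -m crank '[[-0.003,-0.002,0.001,0,0,0,-0.5],[-0.003,-0.002,0.001,0,0,0,-0.8],[-0.003,-0.002,0.001,0,0,0,-1],[-0.003,-0.002,0.001,0,0,0,-1]]' 30; python3 -c "
from h import *
o=robot.get_obs();print(o['ft_force'],o['moment'],o['grip_width'],o['position'])
move((.655,-.0732,.0955),-70.6)"
```

```text
time: 25.8
position: [0.6545, -0.073, 0.0946]
tool_rot: [0.118, -0.697, 0.697, -0.118]
ft_force: [0.7, -1.7, -2.4]
grip_width: 0.0139
[ 0.71274729 -1.6925465  -2.40407595] [-0.38831227 -0.08795622  0.11806693] 0.013914340999705404 [ 0.65447115 -0.07295699  0.09462146]
shift [-0.0008 -0.0018  0.0008] turn [-0.0002 -0.0009  0.0002] pos [ 0.6545 -0.073   0.0946]
```

```bash
python3 -m crank '[[0,0.003,0,0,0,0,-1],[0,0.006,0,0,0,0,-1],[0,0.009,0,0,0,0,-1],[0,0.012,0,0,0,0,-1],[0,0.015,0,0,0,0,-1],[0,0.018,0,0,0,0,-1],[0,0.021,0,0,0,0,-1],[0,0.024,0,0,0,0,-1],[0,0.026,0,0,0,0,-1],[0,0.026,0,0,0,0,-1]]' 30; python3 -c "
from h import *
o=robot.get_obs();print(o['ft_force'],o['moment'],o['grip_width'],o['position'],o['joint_torque'][1:3])"
```

```text
time: 27.05
position: [0.6547, -0.0729, 0.0828]
tool_rot: [0.118, -0.697, 0.697, -0.118]
ft_force: [-2.4, -4.2, 7.2]
grip_width: 0.0136
[-2.39859842 -4.17193858  7.24098375] [-0.70791841  0.51683262  0.20922506] 0.013623472786711041 [ 0.65470455 -0.07289062  0.0827535 ] [-45.2346468 -12.860502 ]
```

```bash
python3 -m crank '[[0,0.002,0,0,0,0,-1],[0,0.003,0,0,0,0,-1],[0,0.003,0,0,0,0,-1]]' 30; python3 -c "
from h import *
o=robot.get_obs();print(o['ft_force'],o['moment'],o['grip_width'],o['position'],o['joint_torque'][1:3])"
```

```text
time: 27.42
position: [0.6547, -0.0729, 0.0814]
tool_rot: [0.118, -0.697, 0.697, -0.118]
ft_force: [-3.9, -4.8, 7.3]
grip_width: 0.0139
[-3.92635054 -4.79232085  7.32520211] [-0.71918359  0.53896245  0.12145696] 0.013885049761887694 [ 0.65471128 -0.07289597  0.08140947] [-44.9595952  -12.80486763]
```

```bash
python3 -m crank '[[0,0.001,0,0,0,0,-1],[0,0.001,0,0,0,0,-1]]' 30; python3 -c "
from h import *
o=robot.get_obs();print(o['ft_force'],o['moment'],o['grip_width'],o['position'],o['joint_torque'][1:3])"
```

```text
time: 27.68
position: [0.6547, -0.0729, 0.0811]
tool_rot: [0.118, -0.697, 0.697, -0.118]
ft_force: [-2.6, -3.7, 8.4]
grip_width: 0.0134
[-2.55982053 -3.67862157  8.3598444 ] [-0.70831106  0.60773753  0.06445245] 0.013391684175383 [ 0.65474929 -0.0729307   0.08112978] [-44.55508232 -12.77439058]
```

```bash
python3 -m crank '[[0,0.001,0,0,0,0,-1],[0,0.002,0,0,0,0,-1],[0,0.002,0,0,0.015,0,-1],[0,0.002,0,0,0.03,0,-1]]' 30; python3 -c "
from h import *
o=robot.get_obs();print(o['ft_force'],o['moment'],o['grip_width'],o['position'],o['joint_torque'])"
```

```text
time: 28.18
position: [0.6546, -0.0726, 0.0808]
tool_rot: [0.085, -0.702, 0.702, -0.085]
ft_force: [-4.7, -2.0, 11.9]
grip_width: 0.0139
[-4.72147753 -1.96466046 11.94029003] [-0.38724858  0.78921354  0.65970977] 0.013879942797464751 [ 0.65457089 -0.07259995  0.08083928] [  1.19515702 -42.42029786 -12.86060929   1.31782472  -1.12127535
   0.42288314]
```

```bash
python3 -m crank '[[0,0.001,0,0,0,0,-1],[0,0.002,0,0,0,0,-1],[0,0.003,0,0,0,0,-1]]' 30; python3 -c "
from h import *
o=robot.get_obs();print(o['ft_force'],o['moment'],o['grip_width'],o['position'],o['joint_torque'])
im=vision.camera('wrist')[195:295,250:370];cv2.imwrite('pics/w15.png',cv2.resize(im,None,fx=5,fy=5))"
```

```text
time: 28.55
position: [0.6546, -0.0725, 0.0805]
tool_rot: [0.086, -0.701, 0.702, -0.086]
ft_force: [-6.7, -2.5, 20.0]
grip_width: 0.0144
[-6.66589339 -2.53065036 19.9506934 ] [-0.47368574  1.16694788  0.60219863] 0.01435653545978719 [ 0.65460839 -0.07248643  0.08052784] [  1.21009782 -38.02699685 -12.34905839   1.35764357  -1.74322955
   0.60818033]
```

View pics/w15.png

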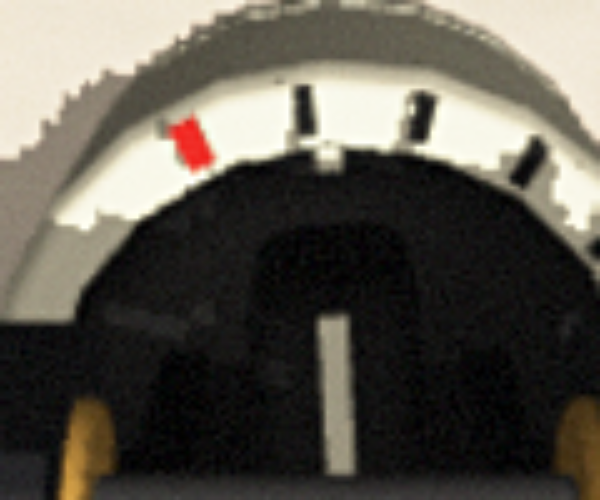

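```bash
python3 -m crank '[[0,-0.003,0,0,0.03,0,-1],[0,-0.003,0,0,0.07,0,-1],[0,-0.003,0,0,0.11,0,-1],[0,-0.003,0,0,0.14,0,-1]]' 60; python3 -c "
from h import *
o=robot.get_obs();print(o['ft_force'],o['moment'],o['grip_width'],o['position'],o['joint_torque'])
im=vision.camera('wrist')[150:310,220:420].repeat(3,0).repeat(3,1);cv2.imwrite('pics/w16.png',im)"
```

```text
time: 29.1
position: [0.6549, -0.0725, 0.0803]
tool_rot: [-0.072, -0.703, 0.704, 0.071]
ft_force: [-2.2, -4.0, 7.2]
grip_width: 0.0133
[-2.21992588 -3.98118141  7.23799824] [-0.51377981  0.47034775  0.04245152] 0.013309404205989146 [ 0.6549493  -0.07253194  0.08025835] [  2.77717106 -45.38684249 -12.72702992   0.9808388   -0.54073976
  -0.43821436]
```

View pics/w16.png

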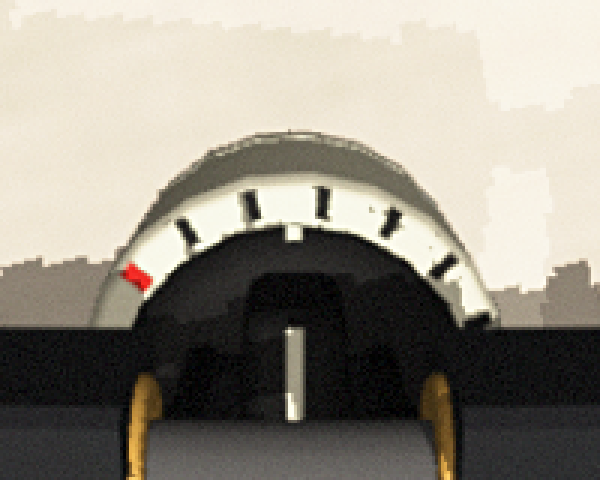

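It broke through: the mark is now between the third and fourth ticks and follows the grip. I'll turn on to the fifth tick.

```bash
python3 -m crank '[[0,0.002,0,0,0.04,0,-1],[0,0.003,0,0,0.08,0,-1],[0,0.003,0,0,0.12,0,-1],[0,0.003,0,0,0.162,0,-1],[0,0.003,0,0,0.162,0,-1]]' 60; python3 -c "
from h import *
o=robot.get_obs();print(o['ft_force'],o['moment'],o['grip_width'],o['position'],o['joint_torque'],o['q'])
Rm=R.from_quat(o['tool_rot']).as_matrix();print(np.degrees(np.arctan2(Rm[1,2],Rm[0,2])))
im=vision.camera('wrist')[150:310,220:420].repeat(3,0).repeat(3,1);cv2.imwrite('pics/w17.png',im)"
```

```text
time: 29.78
position: [0.6542, -0.0719, 0.0789]
tool_rot: [0.245, 0.663, -0.663, -0.245]
ft_force: [-4.5, -1.7, 10.2]
grip_width: 0.0135
[-4.47005828 -1.70984775 10.24940915] [-0.36336352  0.78658221  0.12277576] 0.01350720791491228 [ 0.65418895 -0.07193635  0.07889366] [  1.43968619 -43.47441316 -13.24151874   0.81391811  -1.13973062
   0.23618225] [-2.79114344e-01  7.64108547e-01  1.45873136e+00  3.43026391e-04
  9.19599022e-01  1.99941077e+00]
-130.56178972800868
```

View pics/w17.png

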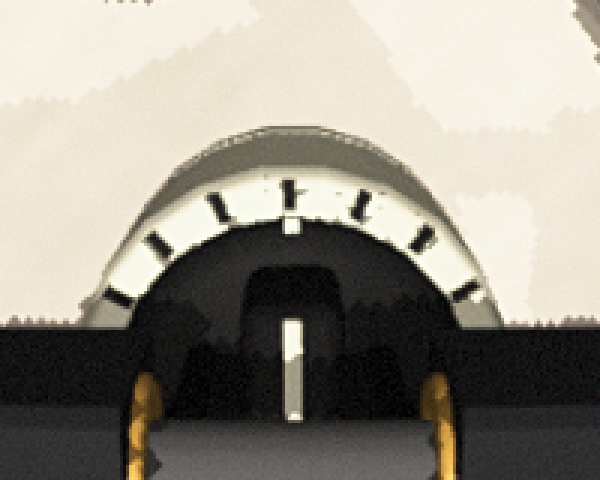

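The mark is aligned with the fifth tick, with three ticks left to its right. I'll release and rise.

```bash
python3 -m crank '[[0,-0.003,0,0,0,0,-0.7],[0,-0.006,0,0,0,0,-0.4],[0,-0.025,0,0,0,0,-0.3],[0,-0.08,0,0,0,0,-0.3],[0,-0.12,0,0,0,0,-0.3],[0,-0.12,0,0,0,0,-0.5]]' 20; python3 -c "
from h import *
o=robot.get_obs();print(o['ft_force'],o['grip_width'],o['position'])
cv2.imwrite('pics/w18.png',vision.camera('wrist'))
move((.657,-.187,.09),-130.6)"
```

```text
time: 30.58
position: [0.6557, -0.0721, 0.1389]
tool_rot: [0.246, 0.664, -0.663, -0.244]
ft_force: [0.0, -0.0, -1.2]
grip_width: 0.0258
[ 0.0378519  -0.00301442 -1.19491705] 0.025808760993502936 [ 0.65573002 -0.07205993  0.13890184]
shift [-0.153   0.0951  0.172 ] turn [ 0.0003  0.0003 -0.    ] pos [ 0.6548 -0.072   0.1376]
```

View pics/w18.png

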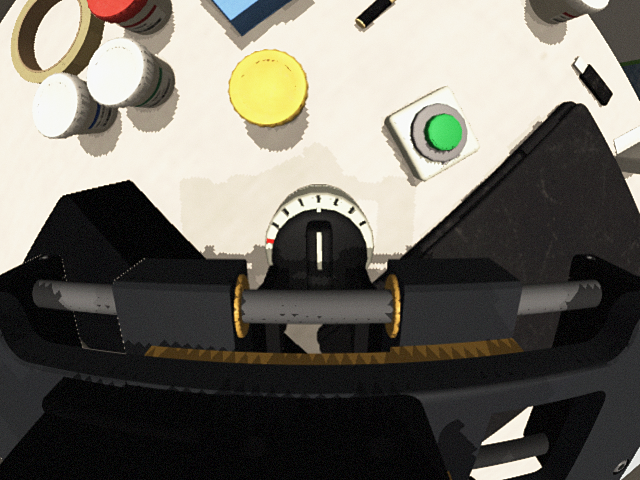

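The dial is up with its mark at the fifth tick, (318,208). The key is at (444,131). I'll cross to it with the jaws shut.

```bash
python3 -c "
from h import *
print(wonz(444,131,.047))"; python3 -m crank '[[-0.075,0,0.085,0,0,0,-1],[-0.153,0,0.172,0,0,0,-1],[-0.153,0.06,0.172,0,0,0,-1],[-0.153,0.1,0.172,0,0,0,-1],[-0.153,0.1,0.172,0,0,0,-1],[-0.153,0.1,0.172,0,0,0,-1]]' 20; python3 -c "
from h import *
o=robot.get_obs();print(o['ft_force'],o['grip_width'],o['position'])
move((.657,-.187,.06),-130.6)"
```

```text
[ 0.65874879 -0.18529277  0.047     ]
time: 31.38
position: [0.6572, -0.1866, 0.0876]
tool_rot: [0.245, 0.664, -0.663, -0.245]
ft_force: [0.0, -0.3, 0.1]
grip_width: 0.0001
[ 0.01757613 -0.31998947  0.07806235] 5.42582686604955e-05 [ 0.65719213 -0.18662512  0.08763775]
shift [-0.0002  0.0553  0.0008] turn [0.     0.0008 0.    ] pos [ 0.6572 -0.1866  0.0876]
```

```bash
python3 -m crank '[[0,0.03,0,0,0,0,-1],[0,0.05,0,0,0,0,-1],[0,0.058,0,0,0,0,-1],[0,0.064,0,0,0,0,-1],[0,0.066,0,0,0,0,-1],[0,0.067,0,0,0,0,-1]]'; python3 -c "
from h import *
o=robot.get_obs();print(o['ft_force'],o['moment'],o['position'])"
```

```text
time: 32.12
position: [0.6566, -0.1871, 0.0554]
tool_rot: [0.245, 0.663, -0.663, -0.245]
ft_force: [-3.3, 2.4, 8.7]
grip_width: 0.0005
[-3.31397123  2.43617564  8.7444357 ] [0.5735964  0.50913639 0.03232554] [ 0.65656543 -0.1871046   0.05539082]
```

```bash
python3 -m crank '[[0,0.002,0,0,0,0,-1],[0,0.004,0,0,0,0,-1],[0,0.004,0,0,0,0,-1]]'; python3 -c "
from h import *
cv2.imwrite('pics/s19.png',cv2.resize(vision.camera('scene')[160:300,190:350],None,fx=4,fy=4))"
```

```text
time: 32.5
position: [0.6566, -0.1871, 0.0553]
tool_rot: [0.245, 0.663, -0.663, -0.245]
ft_force: [-4.9, 3.0, 15.6]
grip_width: 0.0006
```

View pics/s19.png

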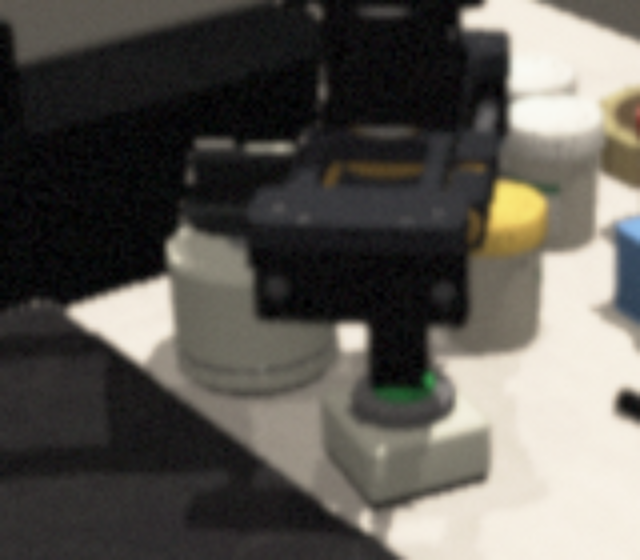

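The key is down at its hard stop, with force rising from 9 to 16 N and no further travel. I'll retreat and check.

```bash
python3 -m crank '[[0,-0.02,0,0,0,0,-1],[0,-0.08,0,0,0,0,-1],[0,-0.18,0,0,0,0,-1],[0.05,-0.28,0,0,0,0,-1],[0.1,-0.3,0,0,0,0,-1],[0.1,-0.3,0,0,0,0,-1]]'; python3 -c "
from h import *
o=robot.get_obs();print(o['ft_force'],o['position'],o['joint_velocities'].round(2))
w=vision.camera('wrist');cv2.imwrite('pics/w20.png',w)
t=vision.camera('top');cv2.imwrite('pics/t20.png',t)"
```

```text
time: 33.3
position: [0.6184, -0.1545, 0.2036]
tool_rot: [-0.245, -0.663, 0.664, 0.244]
ft_force: [-0.1, -0.3, -0.9]
grip_width: 0.0004
[-0.14404995 -0.28919354 -0.9316096 ] [ 0.61843777 -0.15450041  0.20356285] [-0.02  0.05 -0.03 -0.01 -0.02 -0.  ]
```

View pics/w20.png

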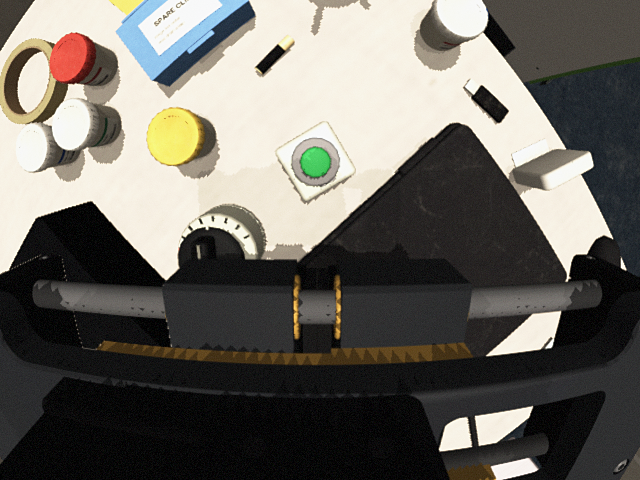

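View pics/t20.png

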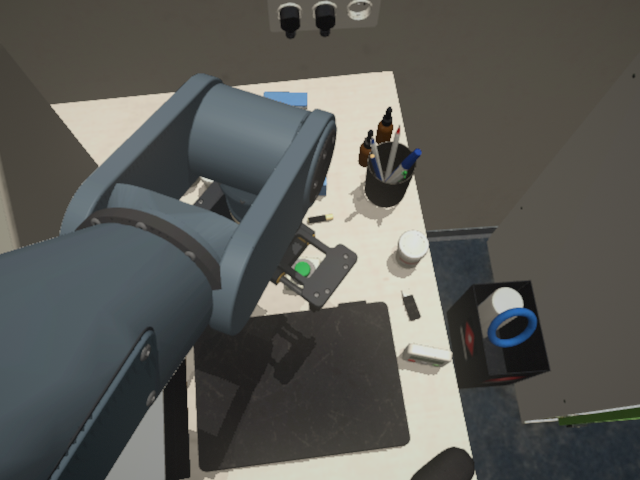

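```bash
python3 -c "
from rig import robot
print(robot.get_obs()['time'],robot.hand_in())"
```

```text
the job is handed in; nothing more can be done
33.4 None
```

I set the dial four clicks clockwise, let it spring up, pressed and released the green print key, and handed the job in at 33.4 s. However, the 15 N limit on the dial may have been broken.

- **Turning the dial:** The first click went easily. The second would not turn with the dial at its stop, and I don't know why. I regripped twice, then used a stronger grip (60 N) to get it past that point. The last clicks then went through in one turn.
- **The 15 N limit:** The twist I read reached about 1 N m while the second click was blocked, and I took no reading during the final breakthrough. If that load was against the lock, it may have passed 15 N. On the stop itself, the highest vertical wrist force was about 20 N. That leaves about 12 N on the stop after subtracting the spring, and I couldn't measure that contact directly.
- **Dial position:** The wrist picture after release showed the dial up, with its mark in line with the fifth tick.
- **Print key:** It reached its hard stop: the force rose from 9 to 16 N with no further travel. The last picture showed it standing out again.
- **Surroundings:** The pots, battery and memory stick looked unmoved in the last wrist and top pictures. The arm was clear and touching nothing.

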